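Close up a row of blocks at a push-push gate, then feed it to the fence

ROBOT

A 6-joint arm with a two-finger parallel gripper is mounted at the origin on a cart in front of the work surface, level with it; the furniture and walls round the work are solid. World frame = base frame: x ahead of the robot, y to its left, z up, the work surface at z = 0. Lengths are in m, angles in degrees, forces in N, time in s.
With the tool pointing down it reaches from about 0.375 to 0.9 m from the base axis. Payload 3.1 kg.
Tool frame: the origin (TCP) lies on the centre line of the jaws, within the pads' length; the fingertips stand 25 mm ahead of it and the grasp point (between the pads) lies 6 mm ahead of it; z points along the fingers, y is the line along which they close (so a half turn about z gives the same grasp; the last joint's range is limited). The gripper opens to 87 mm and grips with 3 to 60 N. Pads are 19 mm wide; open, the fingers measure 117 mm over their backs; the gripper's body (75 mm by 190 mm) begins 51 mm behind the grasp point.
Start: joints at [63.226, 30.224, 82.088, -0, 67.689, -10.227], TCP at [0.178, 0.599, 0.209] pointing down, gripper open.
Joint ranges: [-176.69, 176.69], [-43.24, 126.21], [12.49, 139.97], [-82, 262], [0, 151.66], [-163.58, 163.58]. Speed limits (degrees/s): [159.86, 159.86, 180, 180, 180, 180].

INTERFACE

Orientations are given as a 3x3 rotation matrix whose columns are the frame's x, y, z axes.
In Python, from rig import * gives the robot as it stands.
- The arm moves only by the tool step_arm, never from a script. Its argument "steps" is a list of rows, each a list of 7 numbers: the shift along the tool's x, y, z normalised to -1 to 1, where 1 is 0.3 m, then the turn, a rotation vector about the tool's x, y, z normalised to -1 to 1, where 1 is 45 degrees, then the gripper's target within -1 to 1 (shut at 1, half-way at 0, fully open at -1). A call has 1 to 8 rows; each row is the pose to reach, as a shift and turn from the pose commanded when the call began, along the tool's axes at that moment; what a row does not reach only later rows make up. A row lasts 1/12 s, in which the tool goes at most 41.7 mm and 7.16 degrees, less where a joint would pass 70% of its speed; a pose out of reach is approached as far as the arm can. A call with a number of a shift or a turn outside -1 to 1 is refused whole. A call with a gripper value outside its range is refused whole. The fingers move at their own pace and stop on an object; the grip force is fixed at half the most. Time passes only in rows, so rows that repeat a pose let the fingers close. It gives the time, the measured TCP pose, the force, the opening and the grip force at its end, in the units of the state.
- read_state(): the state, without advancing time (a new reading comes with each control period).
- capture(name): name is "side" or "top"; returns a dict with "image" (420x560x3 uint8, red, green, blue), "vertical_fov" (degrees; the focal length in pixels is half the picture's height over the tangent of half this angle, whatever the lens; pixels are square), "cx", "cy" (the principal point, pixels), "k1" (the pictures are not rectified: a ray, as slopes to the right and down, at radius r is drawn at 1 + k1 r^2 times it, then the intrinsics apply), "world_from_camera" (4x4, takes a point from camera to world coordinates). Camera axes: x right, y down, z forward; pixel columns grow to the right and rows downward; lengths in m; the calibration is good to about 2 mm. A picture is of the moment at which its call begins. There is no depth.
- hand_in(): hands the job in; it is judged then, once.
The state is a dict: "time_s": time; "joint_positions": joint angles; "qvel": joint speeds; "tau": joint torques, N m; "position": TCP position; "tcp_rot": TCP orientation; "force": force on the tool from outside, world axes, zero at the start; "moment": the same for the moment, N m; "opening": opening from 0.0 (shut) to 1.0 (fully open); "grasp_force": force on a finger pad.
Only numpy, scipy, OpenCV 4.12 (cv2) and the standard library are available. Lean on these libraries where they do the work, as an engineer would, in place of code of your own. Each camera call takes 0.05 s, during which the arm holds its last target. There are 200 camera calls.

TASK

Lay every dark wood block crosswise on the jig's bed between the pop-up gate and the pusher. With the gate up, wind the handwheel clockwise until the pusher squeezes the blocks into one closed row against it; then click the gate down and wind on until the closed row is tight between the pusher and the end fence. The gate clicks up and down by turns at its red button and may stand either way at first, so feel which way it is; leave the other things alone and let go of everything at the end.

Things in the scene. Friction and masses are not known exactly. Their poses are not given: they have to be found in the camera images.
- jig: Wooden jig fixed on the bench, 116 mm wide, 424 mm long, its grey bed 40 mm above the bench. Origin on the bench under the bed; y runs along the bed from the end fence (-y) to the handwheel (+y), x away from the robot. Bed x -58 to 58 mm. A rack rail runs along the far edge (x 55 to 85 mm, up to z 43 mm; 75 mm at the pusher's end).
- fence_face (a point): Point in the middle of the inner face of the aluminium end fence, at bed height; at y = -165 mm, z = 40 mm in the jig's frame; axes as the jig's. The fence is 75 mm high.
- gate_face (a point): Fixed mark in the middle of the gate's face towards the pusher, at bed height; at y = -103 mm in the jig's frame, 62 mm from the fence. The gate is a brass bar 80 mm wide across the bed. Up: it stands 5.5 mm above the bed. Down (latched): 1.5 mm below the bed, so that blocks slide over it.
- gate_button (a point): Fixed mark: centre of the top of the gate's red 34 mm square button when UP (50 mm above the bench, 30 mm off the bed's side); it does not follow the button. Down (latched): top 7 mm lower. Push-push: pressed to its stop 14.5 mm below the mark and let go, it changes state; a light touch, or a press to less than 8 mm below, changes nothing. Spring 4 to 5 N, a click point about 10 mm down up to 15 N; a squeezed row adds some.
- pusher: Aluminium pusher, rubber face 90 mm wide, 33 mm high, 16 mm thick. Origin: middle of the lower edge of its face towards the fence; axes as the jig's; at y = 124 mm in the jig's frame at first. One turn of the wheel clockwise seen from above moves it 80 mm to -y, anticlockwise back. Travel 210 mm. Friction in the wheel holds it against about 7 N.
- wheel_axis (a point): Fixed point on the vertical axis of the flat steel handwheel (100 mm diameter), on top of its disc, 88 mm above the bench, at x = 0, y = 185 mm in the jig's frame. The blue gear housing under it covers y 140 to 230 mm, x -50 to 50 mm.
- crank_knob (a point): Centre of the upright black crank knob on the handwheel: 18 mm diameter, 40 mm tall (z 90 to 130 mm, this point 112 mm), 40 mm from the axis, on its +y side at first. It spins on its pin, so the hand need not turn. Turning takes 2.5 N at the knob; each further 1 N gives 3 N at the pusher.
- block_1_centre (a point): Centre of dark wood block 1, 45 x 100 x 32 mm (x, y, z of its own frame; the 45 mm side is the one to grip), 94 g, lying flat; centre 16 mm above what it lies on. Lay it with its 100 mm length across the bed (along the jig's x). May be absent.
- block_2_centre (a point): Centre of dark wood block 2, 45 x 100 x 32 mm (x, y, z of its own frame; the 45 mm side is the one to grip), 94 g, lying flat; centre 16 mm above what it lies on. Lay it with its 100 mm length across the bed (along the jig's x). May be absent.
- block_3_centre (a point): Centre of dark wood block 3, 45 x 100 x 32 mm (x, y, z of its own frame; the 45 mm side is the one to grip), 94 g, lying flat; centre 16 mm above what it lies on. Lay it with its 100 mm length across the bed (along the jig's x). May be absent.
- block_1: Dark wood block 1 itself, origin at the centre of its underside; same axes as its centre point.
- block_2: Dark wood block 2 itself, origin at the centre of its underside; same axes as its centre point.
- block_3: Dark wood block 3 itself, origin at the centre of its underside; same axes as its centre point.
- pill_bottle: Small orange bottle with a red cap, 40 mm across, 68 mm tall, a bystander; origin under its centre.
- tape_measure: Yellow tape measure, 34 x 94 x 62 mm, a bystander; origin under its centre.
- pliers_blue: Pliers with blue handles, 55 x 176 x 14 mm, lying flat, a bystander; origin under their centre.
Things that resemble listed ones, but are neither listed nor needed, are in the scene too. Leave any turquoise look-alike of the block_3 alone.

How it is judged (in metres and radians):
On the way:
1. all blocks lie on the bed in one closed row against the raised gate, squeezed between it and the pusher (4 N or more) ((y of block_1_centre in the frame of jig between -0.085 and -0.076 m or (y of block_1_centre in the frame of jig between -0.04 and -0.031 m and (y of block_2_centre in the frame of jig between -0.085 and -0.076 m or y of block_3_centre in the frame of jig between -0.085 and -0.076 m)) or (y of block_1_centre in the frame of jig between 0.005 and 0.014 m and (y of block_2_centre in the frame of jig between -0.04 and -0.031 m or y of block_3_centre in the frame of jig between -0.04 and -0.031 m))) and z of block_1_centre in the frame of jig between 0.051 and 0.061 m and x of block_1_centre in the frame of jig between -0.035 and 0.035 m and (y of block_2_centre in the frame of jig between -0.085 and -0.076 m or (y of block_2_centre in the frame of jig between -0.04 and -0.031 m and (y of block_1_centre in the frame of jig between -0.085 and -0.076 m or y of block_3_centre in the frame of jig between -0.085 and -0.076 m)) or (y of block_2_centre in the frame of jig between 0.005 and 0.014 m and (y of block_1_centre in the frame of jig between -0.04 and -0.031 m or y of block_3_centre in the frame of jig between -0.04 and -0.031 m))) and z of block_2_centre in the frame of jig between 0.051 and 0.061 m and x of block_2_centre in the frame of jig between -0.035 and 0.035 m and (y of block_3_centre in the frame of jig between -0.085 and -0.076 m or (y of block_3_centre in the frame of jig between -0.04 and -0.031 m and (y of block_1_centre in the frame of jig between -0.085 and -0.076 m or y of block_2_centre in the frame of jig between -0.085 and -0.076 m)) or (y of block_3_centre in the frame of jig between 0.005 and 0.014 m and (y of block_1_centre in the frame of jig between -0.04 and -0.031 m or y of block_2_centre in the frame of jig between -0.04 and -0.031 m))) and z of block_3_centre in the frame of jig between 0.051 and 0.061 m and x of block_3_centre in the frame of jig between -0.035 and 0.035 m and y of any of block_1_centre, block_2_centre, block_3_centre in the frame of pusher above -0.0265 m and (contact force between pusher and block_1 above 4 N or contact force between pusher and block_2 above 4 N or contact force between pusher and block_3 above 4 N)), for 0.2 s.
At the end, for the whole second after the job is handed in: All blocks lie flat on the bed at rest in one closed row against the end fence: every block within 4.5 mm of its place in a gapless row, within 35 mm of the middle of the bed's width, and the pusher within 4 mm of the last block; the robot has let go ((y of block_1_centre in the frame of jig between -0.147 and -0.138 m or (y of block_1_centre in the frame of jig between -0.102 and -0.093 m and (y of block_2_centre in the frame of jig between -0.147 and -0.138 m or y of block_3_centre in the frame of jig between -0.147 and -0.138 m)) or (y of block_1_centre in the frame of jig between -0.057 and -0.048 m and (y of block_2_centre in the frame of jig between -0.102 and -0.093 m or y of block_3_centre in the frame of jig between -0.102 and -0.093 m))) and z of block_1_centre in the frame of jig between 0.051 and 0.061 m and x of block_1_centre in the frame of jig between -0.035 and 0.035 m and (y of block_2_centre in the frame of jig between -0.147 and -0.138 m or (y of block_2_centre in the frame of jig between -0.102 and -0.093 m and (y of block_1_centre in the frame of jig between -0.147 and -0.138 m or y of block_3_centre in the frame of jig between -0.147 and -0.138 m)) or (y of block_2_centre in the frame of jig between -0.057 and -0.048 m and (y of block_1_centre in the frame of jig between -0.102 and -0.093 m or y of block_3_centre in the frame of jig between -0.102 and -0.093 m))) and z of block_2_centre in the frame of jig between 0.051 and 0.061 m and x of block_2_centre in the frame of jig between -0.035 and 0.035 m and (y of block_3_centre in the frame of jig between -0.147 and -0.138 m or (y of block_3_centre in the frame of jig between -0.102 and -0.093 m and (y of block_1_centre in the frame of jig between -0.147 and -0.138 m or y of block_2_centre in the frame of jig between -0.147 and -0.138 m)) or (y of block_3_centre in the frame of jig between -0.057 and -0.048 m and (y of block_1_centre in the frame of jig between -0.102 and -0.093 m or y of block_2_centre in the frame of jig between -0.102 and -0.093 m))) and z of block_3_centre in the frame of jig between 0.051 and 0.061 m and x of block_3_centre in the frame of jig between -0.035 and 0.035 m and y of any of block_1_centre, block_2_centre, block_3_centre in the frame of pusher above -0.0265 m and linear speed of each of block_1, block_2, block_3 below 0.02 m/s); the robot touches nothing.
It fails at once if a bystander (orange bottle, tape measure or blue pliers) is shoved more than 4 cm (distance of any of pill_bottle, tape_measure, pliers_blue from where it was at the start of the episode above 0.04 m).
Of block_1, block_2, block_3 only 2 to 3 are there at a start; the rules pass over those that are not, and their reading is None.
At some moment in a run one of block_1, block_2, block_3 may be knocked a few centimetres aside while the robot is not near it.
Once in a run the grip may slacken for a moment while it holds something.
It also fails if it takes over 208 s, if anything falls off the work surface, if the arm or the gripper's body presses on something with over 40 N, if the wrist force passes 120 N, or if a joint passes its speed limit or range.

## Working session

There is one attempt and no reset: what is moved stays moved. The work goes in short steps, Python scripts to look and compute and a tool call to move; the robot and the scene stay as the last step left them, time stands still between calls to the robot, and variables do not carry over. Pictures are saved under pics/ and viewed, at most 14 in all, crops included, and the job is handed in when it is done.

Besides the shell and the picture viewer there is one more tool, called after ">>>" as name([rows], argument=value, ...), one row to a line, values as JSON. step_arm: Moves the arm, as the interface text tells. Scaled input: -1 to 1 covers 0.3 m each way for a shift and 45 degrees each way for a turn. Its arguments: {"type":"object","properties":{"steps":{"type":"array"}},"required":["steps"]}

```bash
ls; mkdir -p pics
cat > h.py <<'E'
from rig import *
import numpy as np, cv2
def K(c):
    f=210/np.tan(np.radians(c["vertical_fov"])/2); return f
def shot(n,fn):
    c=capture(n); cv2.imwrite("pics/"+fn,c["image"][:,:,::-1]); return c
def ray(c,u,v):
    f=K(c); a=np.array([(u-c["cx"])/f,(v-c["cy"])/f]); b=a.copy()
    for _ in range(30): b=a/(1+c["k1"]*(b@b))
    T=np.array(c["world_from_camera"]); return T[:3,3],T[:3,:3]@np.array([b[0],b[1],1])
def onz(c,u,v,z):
    o,d=ray(c,u,v); return o+d*(z-o[2])/d[2]
def proj(c,p):
    T=np.array(c["world_from_camera"]); q=T[:3,:3].T@(np.array(p)-T[:3,3]); b=q[:2]/q[2]
    b=b*(1+c["k1"]*(b@b)); return b*K(c)+[c["cx"],c["cy"]]
E
python3 - <<'E'
from h import *
for n in ("top","side"):
    c=shot(n,n+"0.png"); print(n,c["vertical_fov"],c["cx"],c["cy"],c["k1"],np.round(c["world_from_camera"],3).tolist())
s=read_state(); print(s)
E
```

```text
pics
top 54.61525117420475 275.6284478605121 209.1942159681246 -0.00826588221037699 [[0.052, -0.977, 0.208, 0.326], [-0.999, -0.051, 0.013, 0.057], [-0.002, -0.208, -0.978, 1.038], [0.0, 0.0, 0.0, 1.0]]
side 42.1348786199662 281.39827946993233 218.85247625147605 -0.013210887247978722 [[0.981, -0.11, 0.158, 0.315], [-0.192, -0.529, 0.826, -1.027], [-0.008, -0.841, -0.541, 0.794], [0.0, 0.0, 0.0, 1.0]]
{'time_s': 0.1, 'joint_positions': array([ 6.32240143e+01,  3.02755729e+01,  8.21487818e+01, -1.06110399e-04,
        6.76890467e+01, -1.02261023e+01]), 'qvel': array([ 0.04233648, -0.05198536, -0.19690103, -0.04151962,  0.01749776,
        0.05303155]), 'tau': array([-3.39547350e-04, -4.40991855e+01, -1.77150536e+01,  6.34158100e-02,
        5.34578261e-02, -5.68169196e-05]), 'position': array([0.17767867, 0.59850044, 0.20825024]), 'tcp_rot': array([[-9.58572144e-01,  2.84848472e-01, -8.90118758e-04],
       [ 2.84849648e-01,  9.58570578e-01, -1.76777548e-03],
       [ 3.49693508e-04, -1.94809035e-03, -9.99998041e-01]]), 'force': array([-0.41081791,  0.13788672,  0.54315556]), 'moment': array([ 0.04808692,  0.02440715, -0.00292514]), 'grasp_force': 0.0, 'opening': 0.9987746104088729}
```

View pics/top0.png

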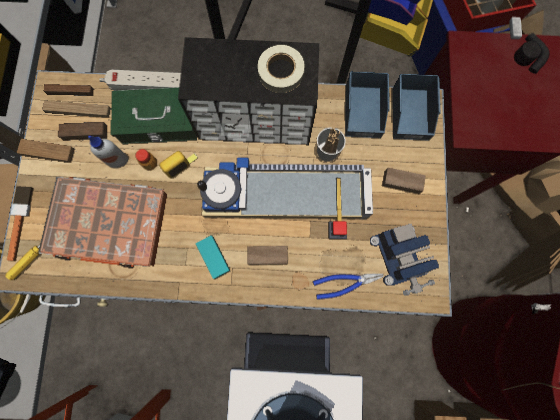

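View pics/side0.png

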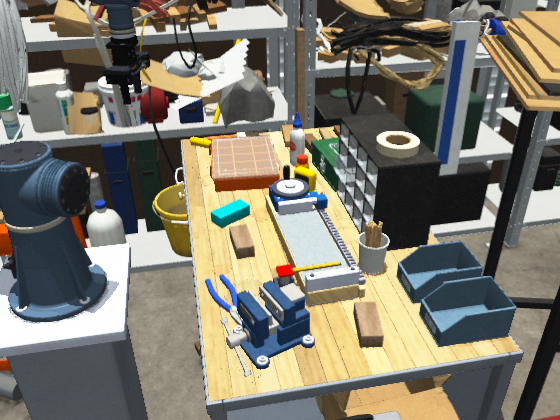

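Top view: jig from wheel (220,188) to fence (368,192), gate and red button at (339,228), dark blocks at (268,255) and (404,180), turquoise one at (212,257). The wood pieces at the left (45–85, 90–150) need measuring.

Run:
```python
import cv2
a=cv2.imread("pics/top0.png")
l=cv2.resize(a[70:170,0:160],None,fx=5,fy=5,interpolation=3)[:, :400*2]
cv2.imwrite("pics/l.png",cv2.resize(l,(800,500)))
cv2.imwrite("pics/j.png",cv2.resize(a[145:285,190:440],(800,448),interpolation=3))
```

```text
(no output)
```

View pics/l.png

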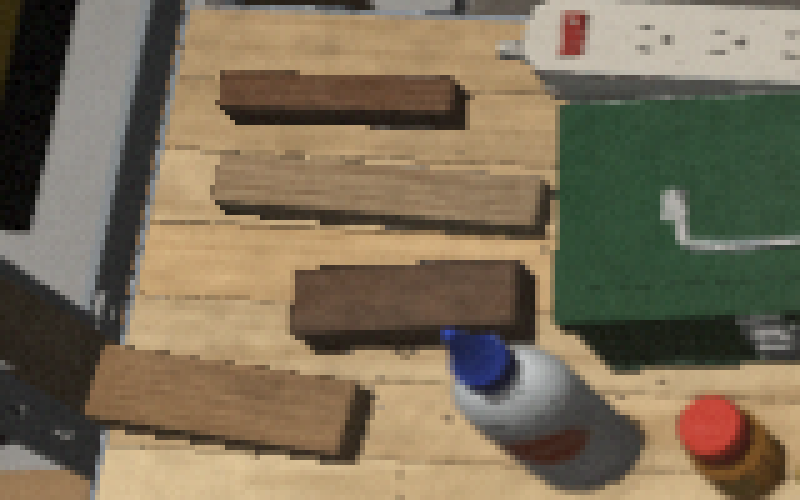

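View pics/j.png

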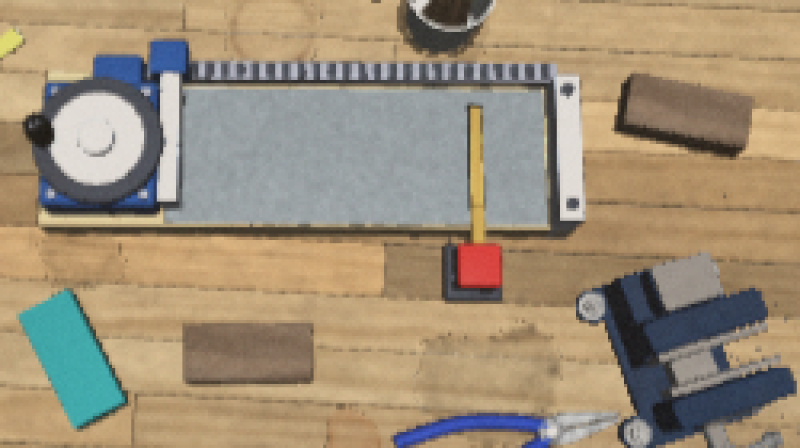

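```bash
cat >> h.py <<'E'
def comp(c,m,amin=15):
    n,l,s,ce=cv2.connectedComponentsWithStats(m.astype(np.uint8)); return [(s[i],ce[i],(l==i).astype(np.uint8)) for i in range(1,n) if s[i,4]>=amin]
def rect(c,poly,z):
    P=np.array([onz(c,u,v,z)[:2] for u,v in poly],np.float32); return cv2.minAreaRect(P*1000)
E
python3 - <<'E'
from h import *
c=capture("top"); cs=capture("side")
F=lambda u,v:(190+u/3.2,145+v/3.2)
L=lambda u,v:(u/5,70+v/5)
r=lambda x:np.round(x,4)
w=onz(c,*F(97,138),.088); fl=lambda p,z:onz(c,*F(*p),z)
print("wheel",r(w)); print("fence top inner ends",r(fl((557,77),.075)),r(fl((562,220),.075)))
hsv=cv2.cvtColor(c["image"],cv2.COLOR_RGB2HSV); red=((hsv[...,0]<8)|(hsv[...,0]>172))&(hsv[...,1]>180)&(hsv[...,2]>150)
for s,ce,m in comp(c,red,30): 
    if 300<ce[0]<370: print("red",s,ce,r(onz(c,*ce,.05)),r(onz(c,*ce,.043)))
for n,q in dict(A=[F(183,324),F(312,324),F(313,381),F(184,382)],B=[F(628,76),F(752,98),F(742,150),F(622,125)]).items(): print(n,rect(c,q,.032))
for n,q in dict(brown=[(292,268),(515,262),(515,325),(292,338)],lt=[(105,345),(355,382),(345,455),(88,415)],up=[(220,70),(455,78),(455,115),(220,108)]).items(): print(n,rect(c,[L(*p) for p in q],.032))
print("knob",r(fl((38,128),.13)))
print("pusher top",r(fl((162,205),.075)), "bottle",r(onz(c,*L(713,428),.068)))
# side: red
h2=cv2.cvtColor(cs["image"],cv2.COLOR_RGB2HSV); red=((h2[...,0]<8)|(h2[...,0]>172))&(h2[...,1]>180)&(h2[...,2]>130)
for s,ce,m in comp(cs,red,30):
    if 250<ce[0]<320: print("side red",s,ce,r(onz(cs,*ce,.05)))
E
```

```text
wheel [0.5729 0.2054 0.088 ]
fence top inner ends [ 0.6433 -0.1438  0.075 ] [ 0.5307 -0.1483  0.075 ]
red [333 222  14   9  45] [338.73333333 223.88888889] [ 0.507  -0.0876  0.05  ] [ 0.5083 -0.0886  0.043 ]
A ((422.911865234375, 84.12330627441406), (44.721317291259766, 100.20840454101562), 3.4327003955841064)
B ((632.609375, -256.8911437988281), (100.55224609375, 44.52724075317383), 82.38868713378906)
brown ((729.1690063476562, 597.12744140625), (39.772605895996094, 119.87637329101562), 6.412912368774414)
lt ((667.077392578125, 682.4451904296875), (141.8125457763672, 39.87306594848633), 84.1650390625)
up ((844.7626342773438, 651.2802734375), (22.45696258544922, 132.0259552001953), 0.9358194470405579)
knob [0.5673 0.242  0.13  ]
pusher top [0.5266 0.154  0.075 ] bottle [0.6524 0.4106 0.068 ]
side red [297 155  11   9  65] [302.35384615 158.15384615] [0.661  0.4336 0.05  ]
side red [276 264  18  12 163] [284.42331288 269.96319018] [ 0.4989 -0.0953  0.05  ]
```

```bash
cat >> h.py <<'E'
from scipy.spatial.transform import Rotation as R
A0=np.radians(2.3); JX=np.array([np.cos(A0),np.sin(A0)]); JY=np.array([-JX[1],JX[0]]); JO=np.array([.5803,.0205])
def jig(x,y): return JO+x*JX+y*JY
def tojig(p): d=np.array(p[:2])-JO; return np.array([d@JX,d@JY])
def plan(*targets):
    "targets (x,y,z,yaw of tool y): print rows from the measured pose, each from the pose before"
    s=read_state(); p=np.array(s["position"]); M=np.array(s["tcp_rot"])
    for t in targets:
        a=np.radians(t[3]); y=np.array([np.cos(a),np.sin(a),0]); G=np.column_stack([np.cross(y,[0,0,-1]),y,[0,0,-1]])
        d=M.T@(np.array(t[:3])-p)/.3; w=R.from_matrix(M.T@G).as_rotvec(degrees=True)/45
        print("to",np.round(t,4),"row",np.round(d,4),np.round(w,3)); p=np.array(t[:3]); M=G
def blocks(c):
    hsv=cv2.cvtColor(c["image"],cv2.COLOR_RGB2HSV).astype(int)
E
python3 - <<'E'
from h import *
c=capture("top"); cs=capture("side")
for q,rng in ((c,(300,370)),(cs,(255,300))):
    hsv=cv2.cvtColor(q["image"],cv2.COLOR_RGB2HSV); m=((hsv[...,0]<8)|(hsv[...,0]>172))&(hsv[...,1]>150)&(hsv[...,2]>90)
    for s,ce,k in comp(q,m,60):
        if rng[0]<ce[0]<rng[1]: print(s,ce,[np.round(tojig(onz(q,*ce,z)),4) for z in (.05,.043)])
print("expected button", jig(-.088,-.103))
for p in [(-.088,-.103,.05),(-.088,-.103,.043)]: print(proj(c,[*jig(*p[:2]),p[2]]),proj(cs,[*jig(*p[:2]),p[2]]))
for u,v in ((268,254),(404.5,180)): 
    i=c["image"][int(v),int(u)]; print(i, cv2.cvtColor(c["image"],cv2.COLOR_RGB2HSV)[int(v)-3:int(v)+4,int(u)-3:int(u)+4].reshape(-1,3).mean(0))
print(cv2.cvtColor(c["image"],cv2.COLOR_RGB2HSV)[275,250],cv2.cvtColor(c["image"],cv2.COLOR_RGB2HSV)[165,395])
plan((.423,.0841,.15,3.4),(.423,.0841,.030,3.4))
E
```

```text
[333 221  14  14 193] [339.46632124 227.46632124] [array([-0.0864, -0.1067]), array([-0.0853, -0.1078])]
[276 264  18  14 178] [284.46067416 270.43820225] [array([-0.0863, -0.1141]), array([-0.0842, -0.1055])]
expected button [ 0.49650447 -0.08594862]
[337.97380004 228.07328775] [282.53313782 267.53367217]
[337.55615264 228.53409285] [282.55404529 270.02811133]
[128 108  89] [ 14.48979592  81.10204082 129.18367347]
[128 105  84] [ 14.24489796  80.53061224 134.28571429]
[ 19  90 193] [ 17  97 189]
to [0.423  0.0841 0.15   3.4   ] row [-1.2719 -1.4121  0.1969] [-1.000e-03  0.000e+00  1.557e+00]
to [0.423  0.0841 0.03   3.4   ] row [0.  0.  0.4] [0. 0. 0.]
```

>>> step_arm([
  [-0.64, -0.71, 0, 0, 0, 0.78, -1],
  [-0.64, -0.71, 0, 0, 0, 0.78, -1],
  [-0.64, -0.71, 0, 0, 0, 0.78, -1],
  [-0.64, -0.71, 0, 0, 0, 0.78, -1],
  [-0.64, -0.71, 0, 0, 0, 0.78, -1],
  [-0.64, -0.71, 0, 0, 0, 0.78, -1],
  [-0.64, -0.71, 0, 0, 0, 0.78, -1],
  [-0.64, -0.71, 0, 0, 0, 0.78, -1],
])

```text
time_s: 0.97
position: [0.3032, 0.3353, 0.2091]
tcp_rot: [[-0.616, 0.788, 0.0], [0.788, 0.616, -0.003], [-0.002, -0.002, -1.0]]
force: [-0.1, 1.7, -0.8]
opening: 0.999
grasp_force: 0.0
```

```bash
python3 -c "
from h import *
s=read_state();print(s['time_s'],s['position'])
plan((.423,.0841,.15,3.4),(.423,.0841,.030,3.4))"
```

```text
0.9667 [0.30320319 0.33530211 0.20914358]
to [0.423  0.0841 0.15   3.4   ] row [-0.9051 -0.2008  0.1997] [-0.001  0.004  0.769]
to [0.423  0.0841 0.03   3.4   ] row [0.  0.  0.4] [0. 0. 0.]
```

>>> step_arm([
  [-0.905, -0.2, 0.2, 0, 0, 0.769, -1],
  [-0.905, -0.2, 0.2, 0, 0, 0.769, -1],
  [-0.905, -0.2, 0.2, 0, 0, 0.769, -1],
  [-0.905, -0.2, 0.2, 0, 0, 0.769, -1],
  [-0.905, -0.2, 0.2, 0, 0, 0.769, -1],
  [-0.905, -0.2, 0.2, 0, 0, 0.769, -1],
  [-0.905, -0.2, 0.2, 0, 0, 0.769, -1],
  [-0.905, -0.2, 0.2, 0, 0, 0.769, -1],
])

```text
time_s: 1.63
position: [0.4271, 0.0858, 0.1485]
tcp_rot: [[-0.059, 0.998, 0.003], [0.998, 0.059, -0.001], [-0.002, 0.003, -1.0]]
force: [0.7, -0.6, -0.2]
opening: 1.001
grasp_force: 0.0
```

>>> step_arm([
  [0, 0, 0, 0, 0, 0, -1],
  [0, 0, 0, 0, 0, 0, -1],
  [0, 0, 0, 0, 0, 0, -1],
])

```text
time_s: 1.88
position: [0.4219, 0.0913, 0.1493]
tcp_rot: [[-0.067, 0.998, -0.001], [0.998, 0.067, 0.0], [0.0, -0.001, -1.0]]
force: [-0.4, -1.1, -0.9]
opening: 0.997
grasp_force: 0.0
```

```bash
python3 -c "
from h import *
s=read_state();print(s['time_s'],s['position'])
plan((.423,.0841,.031,3.4))
shot('side','s1.png')"
```

```text
1.8833 [0.42194707 0.0913438  0.14930938]
to [0.423  0.0841 0.031  3.4   ] row [-0.0245  0.0021  0.3944] [-0.001 -0.     0.01 ]
```

View pics/s1.png

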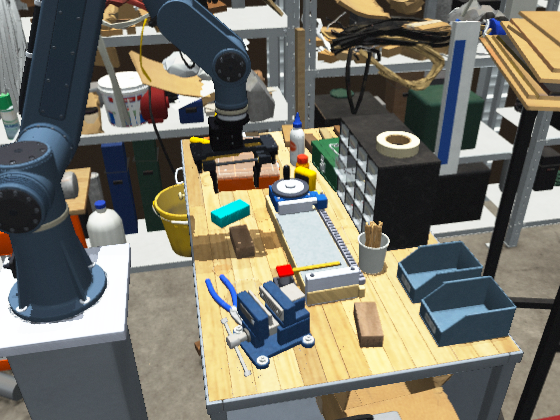

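The arm hovers over block A (242,240); B is unmoved at (368,325).

>>> step_arm([
  [-0.024, 0.002, 0.13, 0, 0, 0.01, -1],
  [-0.024, 0.002, 0.26, 0, 0, 0.01, -1],
  [-0.024, 0.002, 0.34, 0, 0, 0.01, -1],
  [-0.024, 0.002, 0.394, 0, 0, 0.01, -1],
  [-0.024, 0.002, 0.394, 0, 0, 0.01, -1],
  [-0.024, 0.002, 0.394, 0, 0, 0.01, 1],
  [-0.024, 0.002, 0.394, 0, 0, 0.01, 1],
  [-0.024, 0.002, 0.394, 0, 0, 0.01, 1],
])

```text
time_s: 2.6
position: [0.4247, 0.0834, 0.0322]
tcp_rot: [[-0.059, 0.998, 0.003], [0.998, 0.059, -0.0], [-0.0, 0.003, -1.0]]
force: [0.2, -0.2, -0.1]
opening: 0.852
grasp_force: 0.0
```

>>> step_arm([
  [0, 0, 0, 0, 0, 0, 1],
  [0, 0, 0, 0, 0, 0, 1],
  [0, 0, 0, 0, 0, 0, 1],
  [0, 0, 0, 0, 0, 0, 1],
  [0, 0, 0, 0, 0, 0, 1],
])

```text
time_s: 3.02
position: [0.424, 0.0829, 0.0312]
tcp_rot: [[-0.057, 0.998, 0.001], [0.998, 0.057, -0.0], [-0.0, 0.001, -1.0]]
force: [0.3, 0.1, -0.4]
opening: 0.478
grasp_force: 0.0
```

```bash
python3 -c "
from h import *
p=jig(0,-.048); print(p, jig(0,.03))
s=read_state();print(s['position'],s['opening'],s['grasp_force'],s['joint_positions'])
plan((.423,.0841,.17,47),(*p,.13,92.3),(*p,.071,92.3))"
```

```text
[ 0.58222633 -0.02746133] [0.57909605 0.05047583]
[0.4239935  0.08288957 0.03120379] 0.47791043015682655 0.0 [-3.82636148e+00  3.57620055e+01  1.17589875e+02 -3.40783523e-04
  2.66163438e+01 -7.11645143e+00]
to [ 0.423   0.0841  0.17   47.    ] row [ 0.0042 -0.0028 -0.4627] [ 0.001  0.    -0.971]
to [ 5.822e-01 -2.750e-02  1.300e-01  9.230e+01] row [-0.6418  0.09    0.1333] [ 0.     0.    -1.007]
to [ 5.822e-01 -2.750e-02  7.100e-02  9.230e+01] row [0.     0.     0.1967] [0. 0. 0.]
```

>>> step_arm([
  [0, 0, 0, 0, 0, 0, 1],
  [0, 0, 0, 0, 0, 0, 1],
  [0, 0, 0, 0, 0, 0, 1],
])

```text
time_s: 3.27
position: [0.4238, 0.0829, 0.0309]
tcp_rot: [[-0.057, 0.998, -0.0], [0.998, 0.057, 0.0], [0.0, -0.0, -1.0]]
force: [-0.8, 0.1, -0.5]
opening: 0.246
grasp_force: 0.0
```

```bash
python3 -c "
from h import *
shot('top','t1.png')
import cv2
a=cv2.imread('pics/t1.png'); cv2.imwrite('pics/t1c.png',cv2.resize(a[145:285,190:440],(800,448),interpolation=3))
"
```

```text
(no output)
```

View pics/t1c.png

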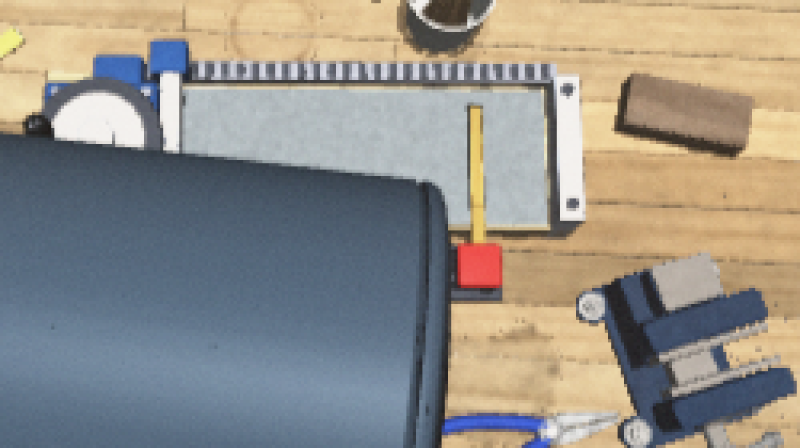

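The arm hides block A here. The jaws are closing on nothing, so I check with the side view.

```bash
python3 -c "
from h import *
c=shot('side','s2.png')
print(proj(c,[.423,.0841,.032]),proj(c,read_state()['position']))
a=cv2.imread('pics/s2.png'); cv2.imwrite('pics/s2c.png',cv2.resize(a[130:290,150:350],(800,640),interpolation=3)[:600])
a=cv2.imread('pics/side0.png')
d=capture('top');print(proj(d,[.423,.0841,.032]))
"
```

```text
[240.05461631 235.5093823 ] [240.44851978 236.10978497]
[267.41695923 255.08084762]
```

View pics/s2c.png

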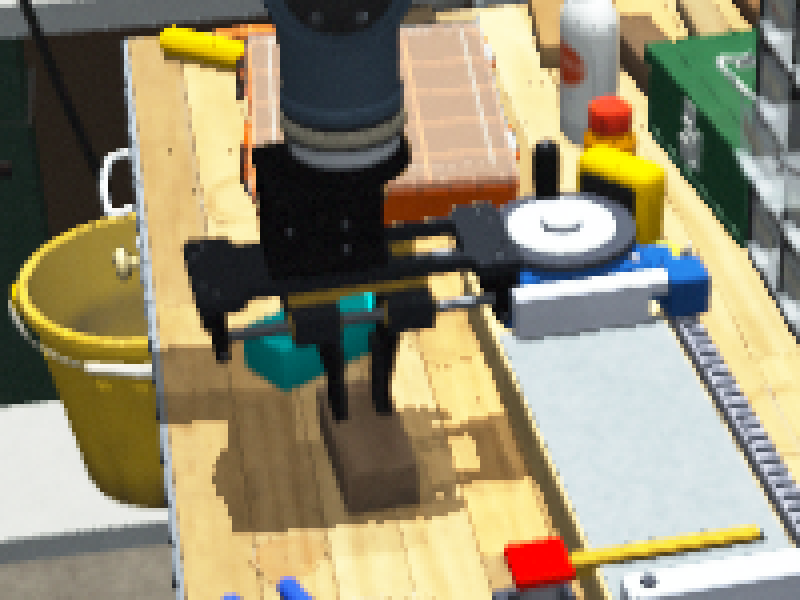

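```bash
python3 -c "
import cv2,numpy as np
for n in ('side0','s1','s2'):
    a=cv2.imread('pics/%s.png'%n)
    print(n); 
    for r in (224,228,232,236,240,246,252,256,260): print(r,' '.join('%3d'%v for v in a[r,226:262,2]))
"
```

```text
side0
224   0   4  82 224 240 251 252 253 253 253 252 251 251 246 227 243 239 231 224 226 242 252 252 252 250 250 250 250 250 250 247 229 251 252 252 252
228 250 250 248 161 204 207 208 211 218 221 218 216 209 200 189 191 188 190 194 196 203 228 251 253 253 251 250 251 250 250 251 251 235 251 251 252
232 247 247 247 175  87 190 213 220 221 218 219 216 207 200 195 191 194 193 197 202 208 210 220 245 252 253 252 252 252 252 251 252 251 215 251 251
236 233 249 249 242  58  72 169 212 213 217 219 215 214 208 201 202 198 199 198 198 197 202 210 217 233 252 252 251 251 252 252 252 253 252 221 251
240 241 235 249 248 246  55  71 117 203 209 215 223 225 223 215 213 208 208 204 199 198 200 211 217 222 228 241 253 251 250 251 252 252 252 252 244
246 249 246 222 250 251 251 237  60  74 118 191 196 208 219 222 218 214 211 209 204 198 192 189 189 179 158 120 153 219 250 249 249 251 252 252 252
252 240 243 243 228 250 251 252 251 231  64  76  74  73  72  76  84  85  85  86  81  82  82  74  68  70  70  67  75 157 251 252 251 247 248 250 252
256 242 243 241 237 228 252 252 252 252 250 139  73  67  6
[... 2207 characters left out ...]
  94  91 103 100  98  98  94  95  90  91  87  85  86  93  99 100 104 122 143 135 132 139 157 158 157 140 153
246 127 125 111 134 137 136 127  51  55  65  84  86  94  99 100  98  97  94  93  90  93  95  96  97  95  93  89  87 114 135 139 160 164 169 172 171
252 116 120 122 111 131 137 139 138 121  56  64  79  74  74  74  72  74  73  75  72  73  73  70  71  68  68  68  69  88 135 140 135 127 129 132 136
256 117 117 119 113 117 137 139 139 138 134  84  70  68  68  70  64  62  65  69  64  61  65  68  80  87  87  95 105 109 144 149 150 159 157 158 158
260 116 121 121 121 109 119 134 138 143 143 135 130 123 122 123 140 222 220 135 144 226 222 219 213 236 234 233 232 243 247 239 243 252 252 251 250
```

```bash
python3 -c "
from h import *
c=capture('side'); 
for z in (.149,.124,.155,.2): print(z,proj(c,[.4219,.0913,z]))
for dx in (-.05,-.044,.044,.05): print(proj(c,[.4219+dx,.0913,.124]))
a=cv2.imread('pics/s1.png'); cv2.imwrite('pics/s1c.png',cv2.resize(a[110:230,170:300],(780,600)[:1]+(720,),interpolation=3)[60:660])
"
```

```text
0.149 [236.78690765 193.10299555]
0.124 [237.33011098 202.16408705]
0.155 [236.65489277 190.90007987]
0.2 [235.64385523 174.01868523]
[216.42312297 204.38804735]
[218.94504173 204.1197361 ]
[255.52427994 200.22938452]
[257.99058653 199.96717533]
```

View pics/s1c.png

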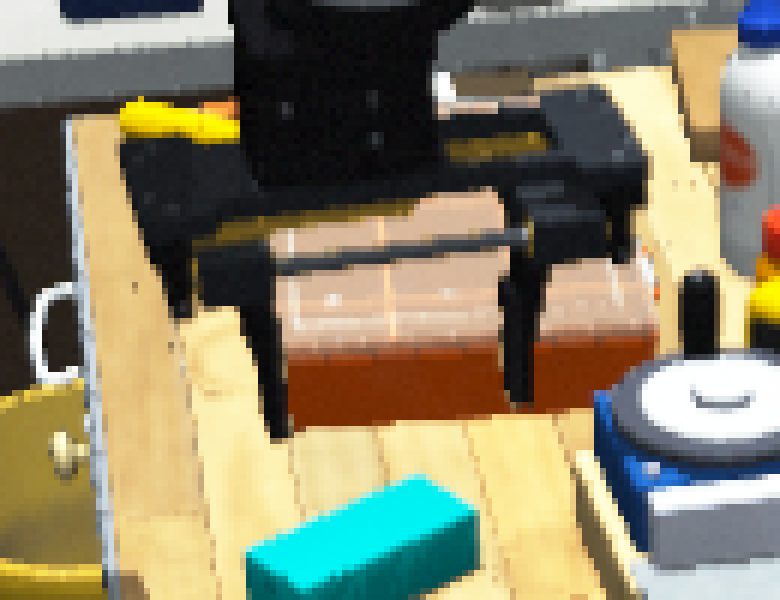

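In s1 the fingertips appear at (217,193) and (257,187), about 12 px higher than the stated geometry predicts. The tips are probably still above the block, so I feel downwards carefully.

>>> step_arm([
  [0, 0, 0.01, 0, 0, 0, 0.4],
  [0, 0, 0.01, 0, 0, 0, 0.4],
])

```text
time_s: 3.63
position: [0.4237, 0.083, 0.0276]
tcp_rot: [[-0.058, 0.998, -0.0], [0.998, 0.058, 0.0], [0.0, -0.0, -1.0]]
force: [-0.0, -0.5, 0.4]
opening: 0.146
grasp_force: 0.0
```

>>> step_arm([
  [0, 0, 0.01, 0, 0, 0, 0.4],
  [0, 0, 0.01, 0, 0, 0, 0.4],
])

```text
time_s: 3.8
position: [0.4236, 0.083, 0.0245]
tcp_rot: [[-0.058, 0.998, -0.001], [0.998, 0.058, 0.0], [0.0, -0.001, -1.0]]
force: [-0.0, 0.6, 0.5]
opening: 0.263
grasp_force: 0.0
```

>>> step_arm([
  [0, 0, 0.01, 0, 0, 0, 0.4],
  [0, 0, 0.01, 0, 0, 0, 0.4],
])

```text
time_s: 3.97
position: [0.4237, 0.083, 0.0215]
tcp_rot: [[-0.058, 0.998, -0.001], [0.998, 0.058, 0.0], [0.0, -0.001, -1.0]]
force: [-0.3, 0.0, 0.4]
opening: 0.293
grasp_force: 0.0
```

>>> step_arm([
  [0, 0, 0.007, 0, 0, 0, 0.4],
  [0, 0, 0.007, 0, 0, 0, 0.4],
])

```text
time_s: 4.13
position: [0.4237, 0.0829, 0.0196]
tcp_rot: [[-0.058, 0.998, -0.0], [0.998, 0.058, 0.0], [0.0, -0.0, -1.0]]
force: [0.2, -0.0, -0.1]
opening: 0.298
grasp_force: 0.0
```

>>> step_arm([
  [0, 0, 0.007, 0, 0, 0, 0.4],
  [0, 0, 0.007, 0, 0, 0, 0.4],
])

```text
time_s: 4.3
position: [0.4238, 0.083, 0.0189]
tcp_rot: [[-0.058, 0.998, 0.001], [0.998, 0.058, -0.0], [-0.0, 0.001, -1.0]]
force: [-1.2, 0.4, 14.6]
opening: 0.297
grasp_force: 7.4
```

Contact with the block top is at TCP z ≈ 0.0195, so the tips stand about 12.5 mm above the TCP reading. I lift, open and go down by that measure.

>>> step_arm([
  [0, 0, -0.06, 0, 0, 0, -1],
  [0, 0, -0.06, 0, 0, 0, -1],
  [0, 0, -0.06, 0, 0, 0, -1],
  [0, 0, -0.06, 0, 0, 0, -1],
  [0, 0, -0.06, 0, 0, 0, -1],
  [0, 0, -0.06, 0, 0, 0, -1],
  [0, 0, -0.06, 0, 0, 0, -1],
  [0, 0, -0.06, 0, 0, 0, -1],
])

```text
time_s: 4.97
position: [0.4236, 0.083, 0.0354]
tcp_rot: [[-0.058, 0.998, -0.001], [0.998, 0.058, 0.0], [0.0, -0.001, -1.0]]
force: [-0.4, 0.3, -0.6]
opening: 0.82
grasp_force: 0.0
```

>>> step_arm([
  [0, 0, 0, 0, 0, 0, -1],
  [0, 0, 0, 0, 0, 0, -1],
  [0, 0, 0, 0, 0, 0, -1],
])

```text
time_s: 5.22
position: [0.4238, 0.0829, 0.0357]
tcp_rot: [[-0.058, 0.998, -0.0], [0.998, 0.058, -0.0], [0.0, -0.0, -1.0]]
force: [0.9, -0.5, -0.1]
opening: 0.979
grasp_force: 0.0
```

>>> step_arm([
  [0, 0, 0.04, 0, 0, 0, -1],
  [0, 0, 0.08, 0, 0, 0, -1],
  [0, 0, 0.1, 0, 0, 0, -1],
  [0, 0, 0.1, 0, 0, 0, -1],
])

```text
time_s: 5.55
position: [0.4231, 0.083, 0.0048]
tcp_rot: [[-0.057, 0.998, -0.002], [0.998, 0.057, 0.0], [0.0, -0.002, -1.0]]
force: [-0.2, -0.4, -0.1]
opening: 1.0
grasp_force: 0.0
```

>>> step_arm([
  [0, 0, 0.02, 0, 0, 0, -1],
  [0, 0, 0.04, 0, 0, 0, -1],
  [0, 0, 0.04, 0, 0, 0, -1],
  [0, 0, 0.04, 0, 0, 0, 1],
  [0, 0, 0.04, 0, 0, 0, 1],
  [0, 0, 0.04, 0, 0, 0, 1],
  [0, 0, 0.04, 0, 0, 0, 1],
  [0, 0, 0.04, 0, 0, 0, 1],
])

```text
time_s: 6.22
position: [0.424, 0.083, -0.006]
tcp_rot: [[-0.058, 0.998, 0.001], [0.998, 0.058, -0.0], [-0.0, 0.001, -1.0]]
force: [0.4, -0.0, -0.2]
opening: 0.708
grasp_force: 0.0
```

>>> step_arm([
  [0, 0, 0, 0, 0, 0, 1],
  [0, 0, 0, 0, 0, 0, 1],
  [0, 0, 0, 0, 0, 0, 1],
  [0, 0, 0, 0, 0, 0, 1],
  [0, 0, 0, 0, 0, 0, 1],
])

```text
time_s: 6.63
position: [0.4243, 0.0829, -0.0061]
tcp_rot: [[-0.058, 0.998, 0.001], [0.998, 0.058, -0.0], [-0.0, 0.001, -1.0]]
force: [1.1, 0.9, 1.4]
opening: 0.512
grasp_force: 30.0
```

```bash
python3 -c "
from h import *
p=jig(0,-.048)
s=read_state();print(s['position'],s['opening'],s['grasp_force'])
plan((.423,.0841,.12,47),(*p,.12,92.3),(*p,.0335,92.3))"
```

```text
[ 0.42430144  0.08293589 -0.00613427] 0.5121738552252312 29.99936794862151
to [ 0.423   0.0841  0.12   47.    ] row [ 0.0041 -0.0037 -0.4205] [ 0.001  0.001 -0.971]
to [ 5.822e-01 -2.750e-02  1.200e-01  9.230e+01] row [-0.6418  0.09    0.    ] [ 0.     0.    -1.007]
to [ 5.822e-01 -2.750e-02  3.350e-02  9.230e+01] row [0.     0.     0.2883] [0. 0. 0.]
```

>>> step_arm([
  [0, 0, -0.1, 0, 0, 0, 1],
  [0, 0, -0.2, 0, 0, -0.1, 1],
  [0, 0, -0.42, 0, 0, -0.95, 1],
  [0, 0, -0.42, 0, 0, -0.95, 1],
  [0, 0, -0.42, 0, 0, -0.95, 1],
  [0, 0, -0.42, 0, 0, -0.95, 1],
  [0, 0, -0.42, 0, 0, -0.95, 1],
  [0, 0, -0.42, 0, 0, -0.95, 1],
])

```text
time_s: 7.3
position: [0.423, 0.083, 0.1198]
tcp_rot: [[-0.723, 0.69, -0.001], [0.69, 0.723, -0.0], [0.001, -0.001, -1.0]]
force: [0.1, 0.2, -0.4]
opening: 0.513
grasp_force: 30.0
```

```bash
python3 -c "
from h import *
p=jig(0,-.048)
s=read_state();print(s['position'],s['opening'],s['grasp_force'])
plan((*p,.12,92.3))"
```

```text
[0.4229574  0.08300694 0.11981682] 0.5130114701394313 29.998493548482656
to [ 5.822e-01 -2.750e-02  1.200e-01  9.230e+01] row [-0.6383  0.1001 -0.0012] [-1.000e-03 -1.000e-03 -1.021e+00]
```

>>> step_arm([
  [-0.638, 0.1, 0, 0, 0, -1, 1],
  [-0.638, 0.1, 0, 0, 0, -1, 1],
  [-0.638, 0.1, 0, 0, 0, -1, 1],
  [-0.638, 0.1, 0, 0, 0, -1, 1],
  [-0.638, 0.1, 0, 0, 0, -1, 1],
  [-0.638, 0.1, 0, 0, 0, -1, 1],
  [-0.638, 0.1, 0, 0, 0, -1, 1],
  [-0.638, 0.1, 0, 0, 0, -1, 1],
])

```text
time_s: 7.97
position: [0.5816, -0.0286, 0.1187]
tcp_rot: [[-1.0, -0.018, -0.003], [-0.018, 1.0, 0.001], [0.003, 0.001, -1.0]]
force: [-0.6, 0.3, -0.7]
opening: 0.515
grasp_force: 30.0
```

>>> step_arm([
  [0, 0, 0, 0, 0, 0, 1],
  [0, 0, 0, 0, 0, 0, 1],
])

```text
time_s: 8.13
position: [0.5815, -0.0279, 0.1193]
tcp_rot: [[-1.0, -0.018, -0.002], [-0.018, 1.0, 0.0], [0.002, 0.0, -1.0]]
force: [0.7, -0.4, -0.9]
opening: 0.515
grasp_force: 30.0
```

```bash
python3 -c "
from h import *
p=jig(0,-.048)
s=read_state();print(s['position'],s['opening'],s['grasp_force'])
plan((*p,.0345,92.3))
c=shot('side','s3.png'); print(proj(c,[*s['position'][:2],.13]))
cv2.imwrite('pics/s3c.png',cv2.resize(cv2.imread('pics/s3.png')[140:320,190:430],(800,600),interpolation=3))"
```

```text
[ 0.58153647 -0.02787364  0.11933072] 0.5149476322400242 29.999407036229968
to [ 5.822e-01 -2.750e-02  3.450e-02  9.230e+01] row [-0.0028  0.0012  0.2828] [ 0.001 -0.002 -0.029]
[314.35192054 219.0808203 ]
```

View pics/s3c.png

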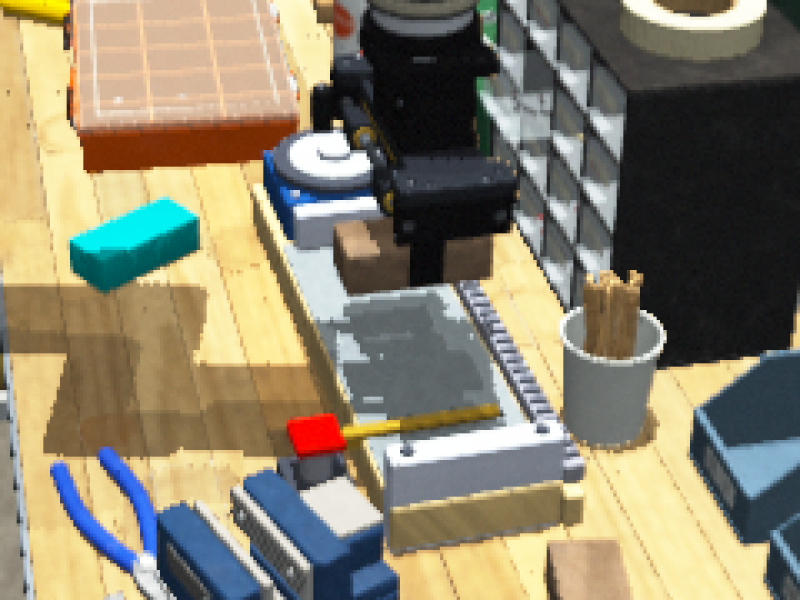

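The block is held crosswise over the bed at crop (412,250). I lower it and release.

>>> step_arm([
  [-0.003, 0.001, 0.08, 0, 0, -0.029, 1],
  [-0.003, 0.001, 0.16, 0, 0, -0.029, 1],
  [-0.003, 0.001, 0.23, 0, 0, -0.029, 1],
  [-0.003, 0.001, 0.26, 0, 0, -0.029, 1],
  [-0.003, 0.001, 0.27, 0, 0, -0.029, 1],
  [-0.003, 0.001, 0.276, 0, 0, -0.029, 1],
  [-0.003, 0.001, 0.28, 0, 0, -0.029, 1],
  [-0.003, 0.001, 0.28, 0, 0, -0.029, 1],
])

```text
time_s: 8.85
position: [0.5842, -0.0281, 0.0367]
tcp_rot: [[-0.999, -0.041, 0.002], [-0.041, 0.999, -0.0], [-0.002, -0.001, -1.0]]
force: [0.7, -0.2, -1.7]
opening: 0.514
grasp_force: 30.0
```

>>> step_arm([
  [0, 0, 0.005, 0, 0, 0, 1],
  [0, 0, 0.005, 0, 0, 0, 1],
])

```text
time_s: 9.02
position: [0.5839, -0.0281, 0.035]
tcp_rot: [[-0.999, -0.041, 0.001], [-0.041, 0.999, -0.0], [-0.001, -0.0, -1.0]]
force: [-0.6, -1.0, -1.4]
opening: 0.514
grasp_force: 30.0
```

>>> step_arm([
  [0, 0, 0.005, 0, 0, 0, 1],
  [0, 0, 0.005, 0, 0, 0, 1],
])

```text
time_s: 9.18
position: [0.584, -0.0281, 0.0339]
tcp_rot: [[-0.999, -0.041, 0.002], [-0.041, 0.999, -0.0], [-0.002, -0.0, -1.0]]
force: [-1.5, -1.8, 4.9]
opening: 0.514
grasp_force: 30.0
```

>>> step_arm([
  [0, 0, 0, 0, 0, 0, -0.5],
  [0, 0, 0, 0, 0, 0, -0.5],
  [0, 0, 0, 0, 0, 0, -0.5],
  [0, 0, 0, 0, 0, 0, -0.5],
  [0, 0, -0.1, 0, 0, 0, -0.5],
  [0, 0, -0.25, 0, 0, 0, -0.5],
  [0, 0, -0.35, 0, 0, 0, -0.5],
  [0, 0, -0.35, 0, 0, 0, -1],
])

```text
time_s: 9.85
position: [0.5882, -0.029, 0.1443]
tcp_rot: [[-0.999, -0.041, 0.013], [-0.041, 0.999, -0.003], [-0.013, -0.004, -1.0]]
force: [0.8, 0.5, 0.2]
opening: 0.778
grasp_force: 0.0
```

```bash
python3 -c "
from h import *
s=read_state();print(s['position'],s['joint_positions'])
plan((.61,-.14,.14,47),(.6326,-.2569,.12,-7.6))"
```

```text
[ 0.58818306 -0.02899016  0.14434696] [-1.36850369e+01  3.17883662e+01  9.15987840e+01 -2.65246357e-03
  5.58355988e+01 -1.06054943e+02]
to [ 0.61 -0.14  0.14 47.  ] row [-0.0571 -0.3727  0.0166] [0.002 0.018 1.008]
to [ 0.6326 -0.2569  0.12   -7.6   ] row [-0.3208 -0.2336  0.0667] [0.    0.    1.213]
```

>>> step_arm([
  [-0.057, -0.37, 0, 0, 0, 1, -1],
  [-0.057, -0.37, 0, 0, 0, 1, -1],
  [-0.057, -0.37, 0, 0, 0, 1, -1],
  [-0.057, -0.37, 0, 0, 0, 1, -1],
  [-0.057, -0.37, 0, 0, 0, 1, -1],
  [-0.057, -0.37, 0, 0, 0, 1, -1],
  [-0.057, -0.37, 0, 0, 0, 1, -1],
  [-0.057, -0.37, 0, 0, 0, 1, -1],
])

```text
time_s: 10.52
position: [0.6046, -0.1382, 0.137]
tcp_rot: [[-0.735, 0.678, -0.001], [0.678, 0.735, 0.0], [0.001, -0.0, -1.0]]
force: [0.3, -0.2, -0.3]
opening: 1.0
grasp_force: 0.0
```

>>> step_arm([
  [-0.32, -0.234, 0.05, 0, 0, 1, -1],
  [-0.32, -0.234, 0.05, 0, 0, 1, -1],
  [-0.32, -0.234, 0.05, 0, 0, 1, -1],
  [-0.32, -0.234, 0.05, 0, 0, 1, -1],
  [-0.32, -0.234, 0.05, 0, 0, 1, -1],
  [-0.32, -0.234, 0.05, 0, 0, 1, -1],
  [-0.32, -0.234, 0.05, 0, 0, 1, -1],
  [-0.32, -0.234, 0.05, 0, 0, 1, -1],
])

```text
time_s: 11.18
position: [0.6277, -0.2548, 0.1221]
tcp_rot: [[-0.042, 0.999, -0.001], [0.999, 0.042, 0.0], [0.001, -0.001, -1.0]]
force: [-0.5, -0.9, 0.1]
opening: 0.999
grasp_force: 0.0
```

Run:
```python
from h import *
s=read_state();print(s['position'])
plan((.6326,-.2569,.05,-7.6))
cs=shot('side','s4.png'); c=shot('top','t4.png')
a=cv2.resize(cv2.imread('pics/s4.png')[180:360,230:430],(440,400),interpolation=3)
b=cv2.resize(cv2.imread('pics/t4.png')[140:260,200:430],(360,188),interpolation=3)
o=np.zeros((400,800,3),np.uint8); o[:,:440]=a; o[:188,440:]=b; cv2.imwrite('pics/m4.png',o)
b0=jig(0,-.048); print(proj(cs,[*b0,.072]),proj(c,[*b0,.072]),proj(cs,[.6326,-.2569,.032]))
```

```text
[ 0.62774645 -0.25478537  0.12207185]
to [ 0.6326 -0.2569  0.05   -7.6   ] row [-0.0078  0.0161  0.2402] [-0.001 -0.001  0.222]
[313.97239685 240.07624278] [316.15247651 190.90497645] [365.24221615 317.30770306]
```

View pics/m4.png

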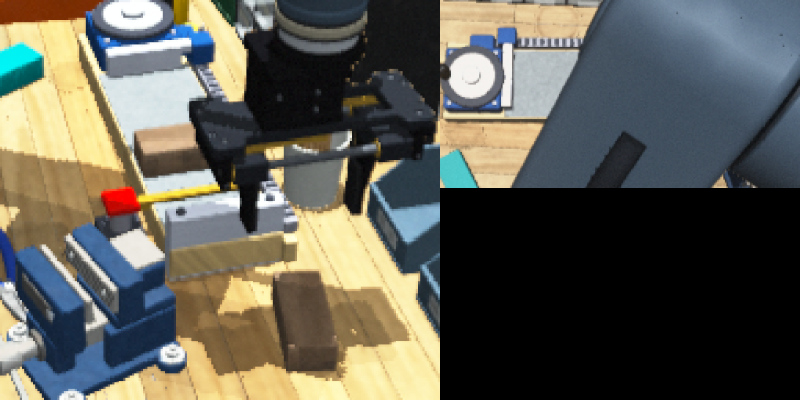

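Block B is at crop (305,320), unmoved. Block A lies on the bed at crop (168,148). The bin ahead needs a clearance check before I go down.

Run:
```python
from h import *
c=capture('top')
for z in (0,.05,.1): print(onz(c,367,138,z),onz(c,415,138,z))
a=cv2.imread('pics/s4.png');cs=capture('side')
# red/bin near corner from side0: bin1 front-top-left corner approx (398,262), bottom (405,290)
for p in ((398,266),(404,288),(411,296)): print(p,onz(cs,*p,0),onz(cs,*p,.07))
plan((.6326,-.2569,.05,-7.6))
```

```text
[ 0.75654152 -0.1667588   0.        ] [ 0.76335475 -0.29684304  0.        ]
[ 0.73579632 -0.1560057   0.05      ] [ 0.74228142 -0.27982493  0.05      ]
[ 0.71505113 -0.1452526   0.1       ] [ 0.72120809 -0.26280681  0.1       ]
(398, 266) [ 0.77785071 -0.0724144   0.        ] [ 0.73709981 -0.15651822  0.07      ]
(404, 288) [ 7.61391910e-01 -1.51279793e-01  1.11022302e-16] [ 0.72209118 -0.22843486  0.07      ]
(411, 296) [ 0.76621333 -0.18010216  0.        ] [ 0.72648779 -0.25471772  0.07      ]
to [ 0.6326 -0.2569  0.05   -7.6   ] row [-0.0082  0.0151  0.2419] [-0.    -0.     0.223]
```

>>> step_arm([
  [-0.008, 0.015, 0.08, 0, 0, 0.22, -1],
  [-0.008, 0.015, 0.16, 0, 0, 0.22, -1],
  [-0.008, 0.015, 0.24, 0, 0, 0.22, -1],
  [-0.008, 0.015, 0.24, 0, 0, 0.22, -1],
  [-0.008, 0.015, 0.24, 0, 0, 0.22, -1],
])

```text
time_s: 11.8
position: [0.6315, -0.2563, 0.0494]
tcp_rot: [[0.13, 0.991, -0.003], [0.991, -0.13, 0.002], [0.002, -0.003, -1.0]]
force: [-0.2, -0.1, -0.9]
opening: 0.995
grasp_force: 0.0
```

```bash
python3 -c "
from h import *
plan((.6326,-.2569,-.006,-7.6))"
```

```text
to [ 6.326e-01 -2.569e-01 -6.000e-03 -7.600e+00] row [-0.0019  0.0044  0.1846] [-0.004 -0.002  0.002]
```

>>> step_arm([
  [-0.002, 0.004, 0.06, 0, 0, 0, -1],
  [-0.002, 0.004, 0.12, 0, 0, 0, -1],
  [-0.002, 0.004, 0.17, 0, 0, 0, -1],
  [-0.002, 0.004, 0.185, 0, 0, 0, -1],
  [-0.002, 0.004, 0.185, 0, 0, 0, 1],
  [-0.002, 0.004, 0.185, 0, 0, 0, 1],
  [-0.002, 0.004, 0.185, 0, 0, 0, 1],
  [-0.002, 0.004, 0.185, 0, 0, 0, 1],
])

```text
time_s: 12.47
position: [0.6346, -0.2583, -0.0034]
tcp_rot: [[0.131, 0.991, 0.002], [0.991, -0.131, -0.001], [-0.001, 0.002, -1.0]]
force: [-1.0, -0.3, 0.5]
opening: 0.786
grasp_force: 0.0
```

>>> step_arm([
  [0, 0, 0, 0, 0, 0, 1],
  [0, 0, 0, 0, 0, 0, 1],
  [0, 0, 0, 0, 0, 0, 1],
  [0, 0, 0, 0, 0, 0, 1],
  [0, 0, 0, 0, 0, 0, 1],
  [0, 0, 0, 0, 0, 0, 1],
])

```text
time_s: 12.97
position: [0.6347, -0.2582, -0.004]
tcp_rot: [[0.131, 0.991, 0.002], [0.991, -0.131, -0.001], [-0.001, 0.002, -1.0]]
force: [1.6, 0.6, 4.6]
opening: 0.513
grasp_force: 29.9
```

```bash
python3 -c "
from h import *
p=jig(0,.03)
s=read_state();print(s['position'])
plan((.6,-.2,.15,36),(.595,-.1,.15,80),(*p,.12,92.3))"
```

```text
[ 0.63469747 -0.25820488 -0.0040467 ]
to [ 0.6  -0.2   0.15 36.  ] row [ 0.1768 -0.139  -0.5139] [ 0.002  0.002 -0.968]
to [ 0.595 -0.1    0.15  80.   ] row [0.2795 0.1824 0.    ] [ 0.     0.    -0.978]
to [5.791e-01 5.050e-02 1.200e-01 9.230e+01] row [0.1393 0.4848 0.1   ] [ 0.     0.    -0.273]
```

>>> step_arm([
  [0, 0, -0.1, 0, 0, 0, 1],
  [0, 0, -0.22, 0, 0, -0.05, 1],
  [0.1, -0.08, -0.34, 0, 0, -0.2, 1],
  [0.177, -0.139, -0.46, 0, 0, -0.968, 1],
  [0.177, -0.139, -0.51, 0, 0, -0.968, 1],
  [0.177, -0.139, -0.51, 0, 0, -0.968, 1],
  [0.177, -0.139, -0.51, 0, 0, -0.968, 1],
  [0.177, -0.139, -0.51, 0, 0, -0.968, 1],
])

```text
time_s: 13.63
position: [0.5984, -0.199, 0.1486]
tcp_rot: [[-0.593, 0.805, -0.001], [0.805, 0.593, 0.0], [0.001, -0.001, -1.0]]
force: [-0.3, 0.4, -1.2]
opening: 0.514
grasp_force: 29.9
```

```bash
python3 -c "
from h import *
p=jig(0,.03)
s=read_state();print(s['position'],s['opening'],s['grasp_force'])
plan((.595,-.06,.15,72),(*p,.13,92.3))"
```

```text
[ 0.59840877 -0.19899537  0.14856754] 0.513546081166405 29.895975873805583
to [ 5.95e-01 -6.00e-02  1.50e-01  7.20e+01] row [ 0.3797  0.2658 -0.0047] [-0.001 -0.002 -0.791]
to [5.791e-01 5.050e-02 1.300e-01 9.230e+01] row [0.1642 0.3338 0.0667] [ 0.     0.    -0.451]
```

>>> step_arm([
  [0.38, 0.266, 0, 0, 0, -0.79, 1],
  [0.38, 0.266, 0, 0, 0, -0.79, 1],
  [0.38, 0.266, 0, 0, 0, -0.79, 1],
  [0.38, 0.266, 0, 0, 0, -0.79, 1],
  [0.38, 0.266, 0, 0, 0, -0.79, 1],
  [0.38, 0.266, 0, 0, 0, -0.79, 1],
  [0.38, 0.266, 0, 0, 0, -0.79, 1],
])

```text
time_s: 14.22
position: [0.5962, -0.0603, 0.1477]
tcp_rot: [[-0.948, 0.319, -0.002], [0.319, 0.948, 0.0], [0.002, -0.0, -1.0]]
force: [0.1, 0.0, -1.8]
opening: 0.518
grasp_force: 29.9
```

>>> step_arm([
  [0.164, 0.334, 0.03, 0, 0, -0.45, 1],
  [0.164, 0.334, 0.03, 0, 0, -0.45, 1],
  [0.164, 0.334, 0.03, 0, 0, -0.45, 1],
  [0.164, 0.334, 0.03, 0, 0, -0.45, 1],
  [0.164, 0.334, 0.03, 0, 0, -0.45, 1],
  [0.164, 0.334, 0.03, 0, 0, -0.45, 1],
])

```text
time_s: 14.72
position: [0.5824, 0.0489, 0.1392]
tcp_rot: [[-1.0, -0.029, 0.0], [-0.029, 1.0, -0.001], [-0.0, -0.001, -1.0]]
force: [-0.6, -0.0, -1.3]
opening: 0.512
grasp_force: 29.9
```

```bash
python3 -c "
from h import *
p=jig(0,.03)
s=read_state();print(s['position'],s['opening'],s['grasp_force'])
plan((*p,.0372,92.3))"
```

```text
[0.58236628 0.04890999 0.13918932] 0.5122479220038662 29.89687191322446
to [5.791e-01 5.050e-02 3.720e-02 9.230e+01] row [0.0108 0.0058 0.34  ] [-0.001  0.    -0.015]
```

>>> step_arm([
  [0.011, 0.006, 0.09, 0, 0, -0.015, 1],
  [0.011, 0.006, 0.18, 0, 0, -0.015, 1],
  [0.011, 0.006, 0.26, 0, 0, -0.015, 1],
  [0.011, 0.006, 0.31, 0, 0, -0.015, 1],
  [0.011, 0.006, 0.33, 0, 0, -0.015, 1],
  [0.011, 0.006, 0.335, 0, 0, -0.015, 1],
  [0.011, 0.006, 0.338, 0, 0, -0.015, 1],
  [0.011, 0.006, 0.338, 0, 0, -0.015, 1],
])

```text
time_s: 15.38
position: [0.5797, 0.0509, 0.0387]
tcp_rot: [[-0.999, -0.042, 0.002], [-0.042, 0.999, -0.0], [-0.002, -0.0, -1.0]]
force: [-0.5, 0.1, -1.1]
opening: 0.519
grasp_force: 29.9
```

>>> step_arm([
  [0, 0, 0.005, 0, 0, 0, 1],
  [0, 0, 0.005, 0, 0, 0, 1],
])

```text
time_s: 15.55
position: [0.5793, 0.0516, 0.0372]
tcp_rot: [[-0.999, -0.043, 0.002], [-0.043, 0.999, -0.0], [-0.002, -0.0, -1.0]]
force: [0.1, 0.1, -1.0]
opening: 0.514
grasp_force: 29.9
```

>>> step_arm([
  [0, 0, 0.005, 0, 0, 0, 1],
  [0, 0, 0.005, 0, 0, 0, 1],
])

```text
time_s: 15.72
position: [0.5793, 0.0517, 0.0359]
tcp_rot: [[-0.999, -0.044, 0.002], [-0.044, 0.999, -0.0], [-0.002, -0.0, -1.0]]
force: [-0.7, -0.3, 3.5]
opening: 0.519
grasp_force: 29.9
```

>>> step_arm([
  [0, 0, 0, 0, 0, 0, -0.5],
  [0, 0, 0, 0, 0, 0, -0.5],
  [0, 0, 0, 0, 0, 0, -0.5],
  [0, 0, 0, 0, 0, 0, -0.5],
  [0, 0, -0.1, 0, 0, 0, -0.5],
  [0, 0, -0.25, 0, 0, 0, -0.5],
  [0, 0, -0.35, 0, 0, 0, -0.5],
  [0, 0, -0.35, 0, 0, 0, -1],
])

```text
time_s: 16.38
position: [0.5834, 0.0515, 0.1464]
tcp_rot: [[-0.999, -0.044, 0.013], [-0.044, 0.999, -0.001], [-0.013, -0.002, -1.0]]
force: [2.0, -0.8, 0.1]
opening: 0.77
grasp_force: 0.0
```

```bash
python3 -c "
from h import *
s=read_state();print(s['position'],s['joint_positions'])
b=jig(-.088,-.1045); print(b)
plan((*b,.14,92.3),(*b,.06,92.3))"
```

```text
[0.58338899 0.05149802 0.14637357] [-5.88115082e+00  3.14148838e+01  9.19681566e+01  8.86670356e-04
  5.58504738e+01 -9.83936429e+01]
[ 0.49656467 -0.08744741]
to [ 4.966e-01 -8.740e-02  1.400e-01  9.230e+01] row [ 0.3097 -0.45    0.018 ] [-0.002  0.017  0.005]
to [ 4.966e-01 -8.740e-02  6.000e-02  9.230e+01] row [0.     0.     0.2667] [0. 0. 0.]
```

>>> step_arm([
  [0.31, -0.45, 0.02, 0, 0, 0, 1],
  [0.31, -0.45, 0.02, 0, 0, 0, 1],
  [0.31, -0.45, 0.02, 0, 0, 0, 1],
  [0.31, -0.45, 0.02, 0, 0, 0, 1],
  [0.31, -0.45, 0.02, 0, 0, 0, 1],
  [0.31, -0.45, 0.02, 0, 0, 0, 1],
  [0.31, -0.45, 0.02, 0, 0, 0, 1],
  [0.31, -0.45, 0.02, 0, 0, 0, 1],
])

```text
time_s: 17.05
position: [0.4921, -0.0864, 0.1338]
tcp_rot: [[-0.999, -0.044, 0.0], [-0.044, 0.999, 0.0], [-0.0, 0.0, -1.0]]
force: [0.4, -0.4, -0.0]
opening: 0.303
grasp_force: 0.0
```

>>> step_arm([
  [0, 0, 0.1, 0, 0, 0, 1],
  [0, 0, 0.2, 0, 0, 0, 1],
  [0, 0, 0.27, 0, 0, 0, 1],
  [0, 0, 0.27, 0, 0, 0, 1],
  [0, 0, 0.27, 0, 0, 0, 1],
])

```text
time_s: 17.47
position: [0.4914, -0.0857, 0.052]
tcp_rot: [[-0.999, -0.046, -0.002], [-0.046, 0.999, 0.001], [0.002, 0.001, -1.0]]
force: [0.5, 0.8, 0.2]
opening: 0.012
grasp_force: 0.0
```

```bash
python3 -c "
from h import *
s=read_state();print(s['position'],s['opening'],s['force'])
b=jig(-.088,-.1045)
plan((*b,.043,92.3))"
```

```text
[ 0.49137261 -0.08573743  0.05203025] 0.012247969374601249 [0.48906858 0.84054677 0.17455115]
to [ 4.966e-01 -8.740e-02  4.300e-02  9.230e+01] row [-0.0171 -0.0065  0.0301] [ 0.001 -0.003  0.007]
```

>>> step_arm([
  [-0.015, -0.006, 0.035, 0, 0, 0, 1],
  [-0.015, -0.006, 0.035, 0, 0, 0, 1],
  [-0.015, -0.006, 0.035, 0, 0, 0, 1],
])

```text
time_s: 17.72
position: [0.4972, -0.0889, 0.0429]
tcp_rot: [[-0.999, -0.044, 0.002], [-0.044, 0.999, -0.001], [-0.002, -0.001, -1.0]]
force: [0.3, -0.7, -0.9]
opening: 0.003
grasp_force: 0.0
```

>>> step_arm([
  [0, 0, 0.01, 0, 0, 0, 1],
  [0, 0, 0.01, 0, 0, 0, 1],
])

```text
time_s: 17.88
position: [0.4963, -0.0889, 0.0397]
tcp_rot: [[-0.999, -0.043, 0.001], [-0.043, 0.999, -0.0], [-0.001, -0.0, -1.0]]
force: [1.1, -0.3, 0.6]
opening: 0.007
grasp_force: 0.0
```

>>> step_arm([
  [0, 0, 0.01, 0, 0, 0, 1],
  [0, 0, 0.01, 0, 0, 0, 1],
  [0, 0, 0.01, 0, 0, 0, 1],
])

```text
time_s: 18.13
position: [0.4965, -0.089, 0.0366]
tcp_rot: [[-0.999, -0.043, 0.001], [-0.043, 0.999, -0.0], [-0.001, -0.0, -1.0]]
force: [0.4, 0.4, 2.7]
opening: 0.004
grasp_force: 1.3
```

>>> step_arm([
  [0, 0, 0.005, 0, 0, 0, 1],
  [0, 0, 0.005, 0, 0, 0, 1],
  [0, 0, 0.005, 0, 0, 0, 1],
])

```text
time_s: 18.38
position: [0.4965, -0.089, 0.0351]
tcp_rot: [[-0.999, -0.043, 0.001], [-0.043, 0.999, -0.0], [-0.001, -0.0, -1.0]]
force: [0.8, 1.1, 2.6]
opening: 0.012
grasp_force: 1.4
```

Contact came at 0.0366, the up height, so the gate is up. I leave it and go to the crank knob.

```bash
python3 -c "
from h import *
k=jig(0,.225); print(k)
plan((.4966,-.0874,.13,92.3),((k[0]+.4966)/2,(k[1]-.0874)/2,.14,92.3),(*k,.14,92.3),(*k,.0875,92.3))"
```

```text
[0.57127035 0.24531874]
to [ 4.966e-01 -8.740e-02  1.300e-01  9.230e+01] row [-0.001   0.0051 -0.3164] [-0.001  0.001  0.004]
to [5.339e-01 7.900e-02 1.400e-01 9.230e+01] row [-0.1466  0.5491 -0.0333] [0. 0. 0.]
to [ 0.5713  0.2453  0.14   92.3   ] row [-0.1466  0.5491  0.    ] [0. 0. 0.]
to [5.713e-01 2.453e-01 8.750e-02 9.230e+01] row [0.    0.    0.175] [0. 0. 0.]
```

>>> step_arm([
  [0, 0, -0.12, 0, 0, 0, 0],
  [0, 0, -0.24, 0, 0, 0, 0],
  [0, 0.005, -0.34, 0, 0, 0, 0],
  [-0.15, 0.55, -0.35, 0, 0, 0, 0],
  [-0.15, 0.55, -0.35, 0, 0, 0, 0],
  [-0.15, 0.55, -0.35, 0, 0, 0, 0],
  [-0.15, 0.55, -0.35, 0, 0, 0, 0],
  [-0.15, 0.55, -0.35, 0, 0, 0, 0],
])

```text
time_s: 19.05
position: [0.5344, 0.0841, 0.14]
tcp_rot: [[-0.999, -0.049, 0.001], [-0.049, 0.999, 0.002], [-0.001, 0.002, -1.0]]
force: [0.8, -0.6, -0.2]
opening: 0.473
grasp_force: 0.0
```

>>> step_arm([
  [-0.146, 0.55, 0, 0, 0, 0, 0],
  [-0.146, 0.55, 0, 0, 0, 0, 0],
  [-0.146, 0.55, 0, 0, 0, 0, 0],
  [-0.146, 0.55, 0, 0, 0, 0, 0],
  [-0.146, 0.55, 0, 0, 0, 0, 0],
  [-0.146, 0.55, 0, 0, 0, 0, 0],
  [-0.146, 0.55, 0, 0, 0, 0, 0],
])

```text
time_s: 19.63
position: [0.5694, 0.2441, 0.139]
tcp_rot: [[-0.999, -0.045, -0.002], [-0.045, 0.999, -0.001], [0.002, -0.001, -1.0]]
force: [-0.0, -0.6, -0.4]
opening: 0.503
grasp_force: 0.0
```

Run:
```python
from h import *
s=read_state();print(s['position'],s['opening'],s['joint_positions'])
k=jig(0,.225); plan((*k,.14,92.3),(*k,.0875,92.3))
shot('side','s5.png'); shot('top','t5.png')
a=cv2.resize(cv2.imread('pics/s5.png')[140:320,220:400],(440,440),interpolation=3)
b=cv2.resize(cv2.imread('pics/t5.png')[140:260,190:390],(360,216),interpolation=3)
o=np.zeros((440,800,3),np.uint8); o[:,:440]=a; o[:216,440:]=b; cv2.imwrite('pics/m5.png',o)
```

```text
[0.56941386 0.24414998 0.13903824] 0.5027373526525868 [ 1.29122496e+01  3.46213596e+01  8.65106399e+01 -5.53582851e-02
  5.90109651e+01 -7.96137835e+01]
to [ 0.5713  0.2453  0.14   92.3   ] row [-0.0063  0.0036 -0.0032] [-0.002 -0.003  0.006]
to [5.713e-01 2.453e-01 8.750e-02 9.230e+01] row [0.    0.    0.175] [0. 0. 0.]
```

View pics/m5.png

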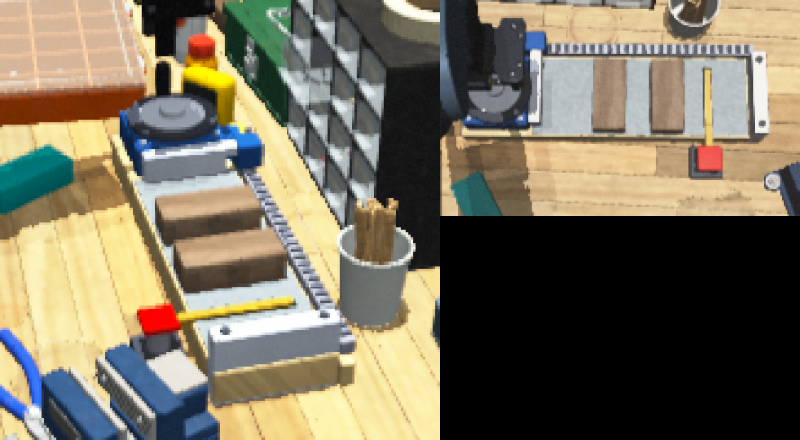

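Both blocks lie crosswise on the bed (top crop (608,95) and (666,97)), and the gripper is above the knob. I descend and grip.

>>> step_arm([
  [-0.006, 0.004, 0.05, 0, 0, 0, 0],
  [-0.006, 0.004, 0.1, 0, 0, 0, 0],
  [-0.006, 0.004, 0.14, 0, 0, 0, 0],
  [-0.006, 0.004, 0.172, 0, 0, 0, 0],
  [-0.006, 0.004, 0.172, 0, 0, 0, 0],
  [-0.006, 0.004, 0.172, 0, 0, 0, 1],
  [-0.006, 0.004, 0.172, 0, 0, 0, 1],
  [-0.006, 0.004, 0.172, 0, 0, 0, 1],
])

```text
time_s: 20.4
position: [0.5729, 0.2461, 0.0891]
tcp_rot: [[-0.999, -0.043, 0.002], [-0.043, 0.999, 0.0], [-0.002, 0.0, -1.0]]
force: [0.5, -0.8, 0.0]
opening: 0.354
grasp_force: 0.0
```

>>> step_arm([
  [0, 0, 0, 0, 0, 0, 1],
  [0, 0, 0, 0, 0, 0, 1],
  [0, 0, 0, 0, 0, 0, 1],
  [0, 0, 0, 0, 0, 0, 1],
])

```text
time_s: 20.73
position: [0.5726, 0.2461, 0.0889]
tcp_rot: [[-0.999, -0.044, 0.001], [-0.044, 0.999, 0.0], [-0.001, -0.0, -1.0]]
force: [-0.6, -1.3, 2.0]
opening: 0.195
grasp_force: 30.0
```

>>> step_arm([
  [-0.0345, -0.0045, 0, 0, 0, 0, 1],
  [-0.0667, -0.0179, 0, 0, 0, 0, 1],
  [-0.0943, -0.0391, 0, 0, 0, 0, 1],
  [-0.1155, -0.0667, 0, 0, 0, 0, 1],
  [-0.1288, -0.0988, 0, 0, 0, 0, 1],
  [-0.1333, -0.1333, 0, 0, 0, 0, 1],
  [-0.1288, -0.1678, 0, 0, 0, 0, 1],
  [-0.1155, -0.2, 0, 0, 0, 0, 1],
])

```text
time_s: 21.4
position: [0.6102, 0.1882, 0.0888]
tcp_rot: [[-0.999, -0.042, 0.001], [-0.042, 0.999, 0.003], [-0.001, 0.003, -1.0]]
force: [-2.8, 4.2, 6.2]
opening: 0.197
grasp_force: 30.0
```

>>> step_arm([
  [0.0212, -0.0276, 0, 0, 0, 0, 1],
  [0.0488, -0.0488, 0, 0, 0, 0, 1],
  [0.081, -0.0621, 0, 0, 0, 0, 1],
  [0.1155, -0.0667, 0, 0, 0, 0, 1],
  [0.15, -0.0621, 0, 0, 0, 0, 1],
  [0.1821, -0.0488, 0, 0, 0, 0, 1],
  [0.2098, -0.0276, 0, 0, 0, 0, 1],
  [0.2309, 0, 0, 0, 0, 0, 1],
])

```text
time_s: 22.07
position: [0.5409, 0.1842, 0.0889]
tcp_rot: [[-0.999, -0.043, 0.002], [-0.043, 0.999, -0.001], [-0.002, -0.001, -1.0]]
force: [2.7, -1.8, 4.4]
opening: 0.199
grasp_force: 30.0
```

>>> step_arm([
  [0.0133, 0.0322, 0, 0, 0, 0, 1],
  [0.0179, 0.0667, 0, 0, 0, 0, 1],
  [0.0133, 0.1012, 0, 0, 0, 0, 1],
  [0, 0.1333, 0, 0, 0, 0, 1],
  [-0.0212, 0.161, 0, 0, 0, 0, 1],
  [-0.0488, 0.1821, 0, 0, 0, 0, 1],
  [-0.081, 0.1954, 0, 0, 0, 0, 1],
  [-0.1155, 0.2, 0, 0, 0, 0, 1],
])

```text
time_s: 22.73
position: [0.571, 0.2461, 0.0888]
tcp_rot: [[-0.999, -0.045, -0.004], [-0.045, 0.999, -0.003], [0.004, -0.003, -1.0]]
force: [-2.6, -6.7, 9.3]
opening: 0.202
grasp_force: 30.0
```

Run:
```python
from h import *
s=read_state();print(s['time_s'],s['position'],s['opening'],s['force'], tojig(s['position']))
c=shot('side','s6.png'); a=cv2.imread('pics/s6.png'); 
cv2.imwrite('pics/s6c.png',cv2.resize(a[150:310,220:400],(675,600),interpolation=3))
for y in (124,44,-13): print(y,proj(c,[*jig(-.045,y/1000),.073]))
```

```text
22.7333 [0.57098452 0.24609971 0.08877933] 0.20161617938755186 [-2.56182751 -6.65243751  9.32035398] [-0.00025425  0.22579181]
124 [278.10103339 204.68079955]
44 [285.56221404 221.24840943]
-13 [291.34499396 234.08925572]
```

View pics/s6c.png

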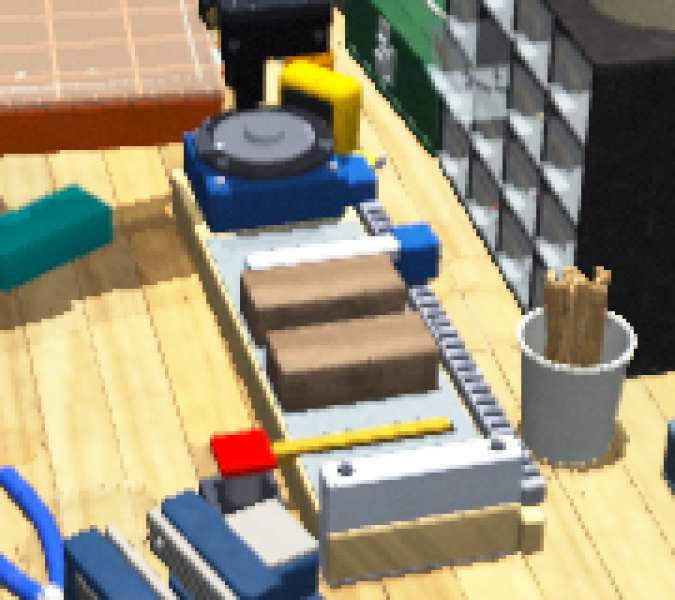

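The pusher has moved one turn and touches the first block (crop row 290). I keep winding.

>>> step_arm([
  [-0.0345, -0.0045, 0, 0, 0, 0, 1],
  [-0.0667, -0.0179, 0, 0, 0, 0, 1],
  [-0.0943, -0.0391, 0, 0, 0, 0, 1],
  [-0.1155, -0.0667, 0, 0, 0, 0, 1],
  [-0.1288, -0.0988, 0, 0, 0, 0, 1],
  [-0.1333, -0.1333, 0, 0, 0, 0, 1],
  [-0.1288, -0.1678, 0, 0, 0, 0, 1],
  [-0.1155, -0.2, 0, 0, 0, 0, 1],
])

```text
time_s: 23.45
position: [0.6108, 0.1897, 0.0889]
tcp_rot: [[-0.999, -0.043, 0.003], [-0.043, 0.999, 0.003], [-0.003, 0.003, -1.0]]
force: [1.9, 2.7, 5.3]
opening: 0.193
grasp_force: 30.0
```

>>> step_arm([
  [0.0212, -0.0276, 0, 0, 0, 0, 1],
  [0.0488, -0.0488, 0, 0, 0, 0, 1],
  [0.081, -0.0621, 0, 0, 0, 0, 1],
  [0.1155, -0.0667, 0, 0, 0, 0, 1],
  [0.15, -0.0621, 0, 0, 0, 0, 1],
  [0.1821, -0.0488, 0, 0, 0, 0, 1],
])

```text
time_s: 23.95
position: [0.5564, 0.1703, 0.0888]
tcp_rot: [[-0.999, -0.043, 0.003], [-0.043, 0.999, -0.001], [-0.003, -0.001, -1.0]]
force: [3.4, 0.6, 4.9]
opening: 0.195
grasp_force: 30.0
```

Run:
```python
from h import *
s=read_state();print(s['time_s'],s['position'],s['opening'],s['force'], tojig(s['position'])-[0,.185])
c=shot('side','s7.png'); a=cv2.imread('pics/s7.png')
```

```text
23.95 [0.55642126 0.17034097 0.08883577] 0.19519649713604964 [3.39585961 0.63127688 4.90624512] [-0.01784612 -0.03432144]
```

>>> step_arm([
  [0.0145, 0.0097, 0, 0, 0, 0, 1],
  [0.0145, 0.0097, 0, 0, 0, 0, 1],
])

```text
time_s: 24.17
position: [0.5504, 0.174, 0.0888]
tcp_rot: [[-0.999, -0.044, 0.0], [-0.044, 0.999, -0.0], [-0.0, -0.0, -1.0]]
force: [1.2, -0.7, 7.9]
opening: 0.196
grasp_force: 30.0
```

>>> step_arm([
  [0.0131, 0.0115, 0, 0, 0, 0, 1],
  [0.0131, 0.0115, 0, 0, 0, 0, 1],
])

```text
time_s: 24.33
position: [0.5466, 0.1773, 0.0888]
tcp_rot: [[-0.999, -0.044, 0.0], [-0.044, 0.999, -0.0], [-0.0, -0.0, -1.0]]
force: [1.0, -0.7, 6.7]
opening: 0.2
grasp_force: 30.0
```

>>> step_arm([
  [0.0115, 0.0131, 0, 0, 0, 0, 1],
  [0.0115, 0.0131, 0, 0, 0, 0, 1],
])

```text
time_s: 24.5
position: [0.5431, 0.1811, 0.0888]
tcp_rot: [[-0.999, -0.044, 0.001], [-0.044, 0.999, -0.0], [-0.001, -0.0, -1.0]]
force: [0.2, -0.6, 7.3]
opening: 0.192
grasp_force: 30.0
```

>>> step_arm([
  [0.0097, 0.0145, 0, 0, 0, 0, 1],
  [0.0097, 0.0145, 0, 0, 0, 0, 1],
  [0.0097, 0.0145, 0, 0, 0, 0, 1],
])

```text
time_s: 24.75
position: [0.5401, 0.1853, 0.0888]
tcp_rot: [[-0.999, -0.044, 0.0], [-0.044, 0.999, 0.0], [-0.0, 0.0, -1.0]]
force: [0.0, -0.8, 7.5]
opening: 0.196
grasp_force: 30.0
```

Run:
```python
from h import *
s=read_state();print(s['time_s'],s['position'],s['opening'],s['force'], tojig(s['position'])-[0,.185])
```

```text
24.75 [0.54014597 0.18530034 0.08881972] 0.1963050549168667 [ 0.04191771 -0.81153382  7.50953414] [-0.03350795 -0.01872097]
```

>>> step_arm([
  [0.0054, 0.0103, 0, 0, 0, 0, 1],
  [0.0054, 0.0103, 0, 0, 0, 0, 1],
  [0.0054, 0.0103, 0, 0, 0, 0, 1],
])

```text
time_s: 25.0
position: [0.5386, 0.1882, 0.0888]
tcp_rot: [[-0.999, -0.044, 0.001], [-0.044, 0.999, -0.0], [-0.001, -0.0, -1.0]]
force: [1.6, -0.6, 7.1]
opening: 0.193
grasp_force: 30.0
```

>>> step_arm([
  [0.0045, 0.0107, 0, 0, 0, 0, 1],
  [0.0045, 0.0107, 0, 0, 0, 0, 1],
  [0.0045, 0.0107, 0, 0, 0, 0, 1],
])

```text
time_s: 25.25
position: [0.5372, 0.1913, 0.0888]
tcp_rot: [[-0.999, -0.044, 0.001], [-0.044, 0.999, -0.0], [-0.001, -0.0, -1.0]]
force: [1.0, -0.5, 6.4]
opening: 0.197
grasp_force: 30.0
```

>>> step_arm([
  [0.0035, 0.0111, 0, 0, 0, 0, 1],
  [0.0035, 0.0111, 0, 0, 0, 0, 1],
  [0.0035, 0.0111, 0, 0, 0, 0, 1],
])

```text
time_s: 25.5
position: [0.536, 0.1945, 0.0888]
tcp_rot: [[-0.999, -0.044, 0.001], [-0.044, 0.999, -0.0], [-0.001, -0.0, -1.0]]
force: [1.5, -0.8, 7.8]
opening: 0.201
grasp_force: 30.0
```

>>> step_arm([
  [0.0025, 0.0113, 0, 0, 0, 0, 1],
  [0.0025, 0.0113, 0, 0, 0, 0, 1],
  [0.0025, 0.0113, 0, 0, 0, 0, 1],
])

```text
time_s: 25.75
position: [0.5356, 0.196, 0.0888]
tcp_rot: [[-0.999, -0.046, 0.001], [-0.046, 0.999, -0.003], [-0.001, -0.004, -1.0]]
force: [2.8, -7.6, 7.0]
opening: 0.194
grasp_force: 30.0
```

>>> step_arm([
  [0.0015, 0.0115, 0, 0, 0, 0, 1],
  [0.0015, 0.0115, 0, 0, 0, 0, 1],
  [0.0015, 0.0115, 0, 0, 0, 0, 1],
])

```text
time_s: 26.0
position: [0.5354, 0.1967, 0.0888]
tcp_rot: [[-0.999, -0.047, 0.001], [-0.047, 0.999, -0.008], [-0.001, -0.008, -1.0]]
force: [3.8, -15.5, 8.0]
opening: 0.199
grasp_force: 30.0
```

Run:
```python
from h import *
s=read_state();print(s['time_s'],s['position'],s['force'], tojig(s['position'])-[0,.185])
c=shot('side','s8.png'); shot('top','t8.png')
a=cv2.resize(cv2.imread('pics/s8.png')[180:310,240:370],(520,520),interpolation=3)
b=cv2.resize(cv2.imread('pics/t8.png')[150:250,260:380],(280,233),interpolation=3)
o=np.zeros((520,800,3),np.uint8); o[:,:520]=a; o[:233,520:]=b; cv2.imwrite('pics/m8.png',o)
for y in (.032,-.013,-.058,-.103): print(y,[np.round(proj(c,[*jig(-.05,y),.072])*1-[240,180],1)*4])
```

```text
26.0 [0.53541621 0.19669791 0.08878614] [  3.83204157 -15.53379648   7.95717769] [-0.03777649 -0.00714277]
0.032 [array([178.8, 178. ])]
-0.013 [array([197.2, 218.8])]
-0.058 [array([216.4, 262.4])]
-0.103 [array([236.8, 308.4])]
```

View pics/m8.png

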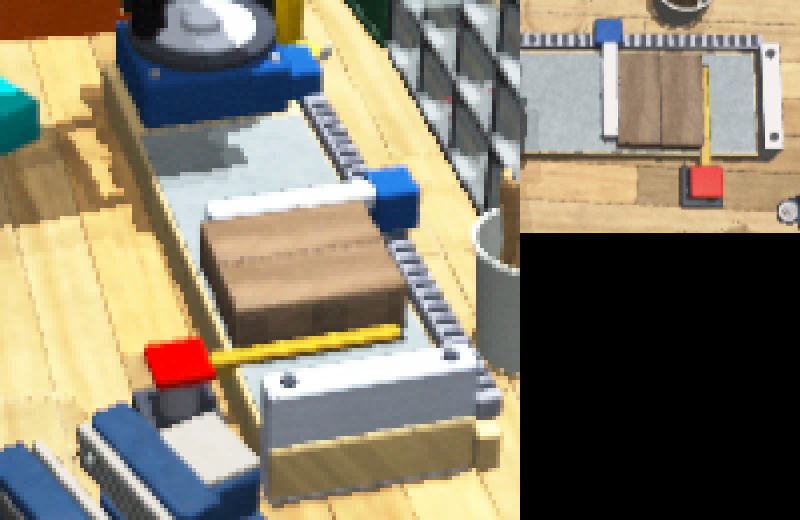

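The row is closed tight against the raised gate, which sits at the row's front edge, and the knob force is up to 15 N. I hold briefly, ease off, release and lift.

>>> step_arm([
  [0, 0, 0, 0, 0, 0, 1],
  [0, 0, 0, 0, 0, 0, 1],
  [0, 0, 0, 0, 0, 0, 1],
  [0, 0, 0, 0, 0, 0, 1],
  [0, -0.01, 0, 0, 0, 0, 1],
  [0, -0.016, 0, 0, 0, 0, 1],
  [0, -0.016, 0, 0, 0, 0, 1],
])

```text
time_s: 26.68
position: [0.5357, 0.1954, 0.0888]
tcp_rot: [[-0.999, -0.044, 0.002], [-0.044, 0.999, -0.001], [-0.002, -0.001, -1.0]]
force: [3.3, -3.7, 5.5]
opening: 0.197
grasp_force: 30.0
```

>>> step_arm([
  [0, 0, 0, 0, 0, 0, 0.2],
  [0, 0, 0, 0, 0, 0, 0.2],
  [0, 0, 0, 0, 0, 0, 0.2],
  [0, 0, 0, 0, 0, 0, 0.2],
  [0, 0, 0, 0, 0, 0, 0.2],
])

```text
time_s: 27.1
position: [0.5333, 0.1963, 0.0875]
tcp_rot: [[-0.999, -0.044, -0.003], [-0.044, 0.999, -0.0], [0.003, -0.0, -1.0]]
force: [-0.6, 0.2, -1.9]
opening: 0.386
grasp_force: 0.0
```

>>> step_arm([
  [0, 0, -0.06, 0, 0, 0, 0.2],
  [0, 0, -0.12, 0, 0, 0, 0.2],
  [0, 0, -0.2, 0, 0, 0, 0.2],
  [0, 0, -0.2, 0, 0, 0, 0.2],
])

```text
time_s: 27.43
position: [0.5369, 0.1968, 0.1519]
tcp_rot: [[-0.999, -0.044, 0.007], [-0.044, 0.999, 0.001], [-0.007, 0.001, -1.0]]
force: [0.7, -0.5, 1.1]
opening: 0.398
grasp_force: 0.0
```

Run:
```python
from h import *
s=read_state();print(s['time_s'],s['position'],s['opening'],s['force'])
plan((.52,.05,.145,92.3),(.4965,-.089,.145,92.3),(.4965,-.089,.043,92.3))
```

```text
27.4333 [0.53693062 0.19680891 0.1518716 ] 0.39802299967651744 [ 0.67432987 -0.48317293  1.09457948]
to [5.20e-01 5.00e-02 1.45e-01 9.23e+01] row [ 0.078  -0.4864  0.0219] [0.001 0.009 0.005]
to [ 4.965e-01 -8.900e-02  1.450e-01  9.230e+01] row [ 0.0969 -0.4598  0.    ] [0. 0. 0.]
to [ 4.965e-01 -8.900e-02  4.300e-02  9.230e+01] row [0.   0.   0.34] [0. 0. 0.]
```

>>> step_arm([
  [0.078, -0.486, 0, 0, 0, 0, 1],
  [0.078, -0.486, 0, 0, 0, 0, 1],
  [0.078, -0.486, 0, 0, 0, 0, 1],
  [0.078, -0.486, 0, 0, 0, 0, 1],
  [0.078, -0.486, 0, 0, 0, 0, 1],
  [0.078, -0.486, 0, 0, 0, 0, 1],
])

```text
time_s: 27.93
position: [0.5169, 0.0485, 0.1477]
tcp_rot: [[-0.999, -0.04, -0.001], [-0.04, 0.999, 0.001], [0.001, 0.001, -1.0]]
force: [0.2, 0.4, 0.3]
opening: 0.048
grasp_force: 0.0
```

>>> step_arm([
  [0.097, -0.46, 0, 0, 0, 0, 1],
  [0.097, -0.46, 0, 0, 0, 0, 1],
  [0.097, -0.46, 0, 0, 0, 0, 1],
  [0.097, -0.46, 0, 0, 0, 0, 1],
  [0.097, -0.46, 0, 0, 0, 0, 1],
  [0.097, -0.46, 0, 0, 0, 0, 1],
  [0.097, -0.46, 0, 0, 0, 0, 1],
  [0.097, -0.46, 0, 0, 0, 0, 1],
])

```text
time_s: 28.6
position: [0.4944, -0.0879, 0.148]
tcp_rot: [[-0.999, -0.046, -0.001], [-0.046, 0.999, 0.001], [0.001, 0.001, -1.0]]
force: [-0.2, -0.3, 0.1]
opening: 0.005
grasp_force: 0.0
```

Run:
```python
from h import *
s=read_state();print(s['time_s'],s['position'],s['opening'],s['force'])
plan((.4965,-.088,.043,92.3))
```

```text
28.6 [ 0.4944294  -0.08785021  0.14803316] 0.005330170353021432 [-0.21717492 -0.33169706  0.10937387]
to [ 4.965e-01 -8.800e-02  4.300e-02  9.230e+01] row [-0.0071 -0.0011  0.3501] [ 0.001 -0.001  0.007]
```

>>> step_arm([
  [-0.007, 0, 0.12, 0, 0, 0, 1],
  [-0.007, 0, 0.24, 0, 0, 0, 1],
  [-0.007, 0, 0.33, 0, 0, 0, 1],
  [-0.007, 0, 0.35, 0, 0, 0, 1],
  [-0.007, 0, 0.35, 0, 0, 0, 1],
])

```text
time_s: 29.02
position: [0.4952, -0.0879, 0.0416]
tcp_rot: [[-0.999, -0.045, -0.005], [-0.045, 0.999, 0.002], [0.004, 0.002, -1.0]]
force: [-0.3, -0.1, -0.2]
opening: 0.005
grasp_force: 0.0
```

>>> step_arm([
  [0, 0, 0.015, 0, 0, 0, 1],
  [0, 0, 0.03, 0, 0, 0, 1],
  [0, 0, 0.04, 0, 0, 0, 1],
  [0, 0, 0.04, 0, 0, 0, 1],
])

```text
time_s: 29.35
position: [0.498, -0.0897, 0.0329]
tcp_rot: [[-0.999, -0.043, 0.004], [-0.043, 0.999, -0.001], [-0.004, -0.001, -1.0]]
force: [0.6, -0.1, 1.7]
opening: 0.008
grasp_force: 0.7
```

>>> step_arm([
  [0, 0, 0.01, 0, 0, 0, 1],
  [0, 0, 0.015, 0, 0, 0, 1],
  [0, 0, 0.015, 0, 0, 0, 1],
])

```text
time_s: 29.6
position: [0.4977, -0.09, 0.0278]
tcp_rot: [[-0.999, -0.044, 0.003], [-0.044, 0.999, -0.001], [-0.003, -0.001, -1.0]]
force: [0.4, 1.7, 4.7]
opening: 0.008
grasp_force: 2.5
```

>>> step_arm([
  [0, 0, 0.008, 0, 0, 0, 1],
  [0, 0, 0.008, 0, 0, 0, 1],
])

```text
time_s: 29.77
position: [0.4977, -0.09, 0.0249]
tcp_rot: [[-0.999, -0.043, 0.003], [-0.043, 0.999, -0.001], [-0.003, -0.001, -1.0]]
force: [1.2, 2.3, 4.3]
opening: 0.001
grasp_force: 2.0
```

>>> step_arm([
  [0, 0, 0.006, 0, 0, 0, 1],
  [0, 0, 0.006, 0, 0, 0, 1],
])

```text
time_s: 29.93
position: [0.4976, -0.09, 0.0229]
tcp_rot: [[-0.999, -0.043, 0.002], [-0.043, 0.999, -0.001], [-0.002, -0.001, -1.0]]
force: [2.2, 1.7, 2.3]
opening: 0.008
grasp_force: 1.6
```

>>> step_arm([
  [0, 0, 0.004, 0, 0, 0, 1],
  [0, 0, 0.004, 0, 0, 0, 1],
])

```text
time_s: 30.1
position: [0.4976, -0.09, 0.0224]
tcp_rot: [[-0.999, -0.043, 0.002], [-0.043, 0.999, -0.001], [-0.002, -0.001, -1.0]]
force: [0.9, 1.9, 11.1]
opening: 0.004
grasp_force: 5.1
```

>>> step_arm([
  [0, 0, 0.003, 0, 0, 0, 1],
  [0, 0, 0.003, 0, 0, 0, 1],
])

```text
time_s: 30.27
position: [0.4976, -0.09, 0.0223]
tcp_rot: [[-0.999, -0.043, 0.003], [-0.043, 0.999, -0.001], [-0.003, -0.001, -1.0]]
force: [-0.6, 1.6, 16.3]
opening: 0.006
grasp_force: 8.6
```

>>> step_arm([
  [0, 0, -0.02, 0, 0, 0, 1],
  [0, 0, -0.042, 0, 0, 0, 1],
  [0, 0, -0.042, 0, 0, 0, 1],
  [0, 0, -0.042, 0, 0, 0, 1],
])

```text
time_s: 30.6
position: [0.4959, -0.0897, 0.0329]
tcp_rot: [[-0.999, -0.044, -0.001], [-0.044, 0.999, 0.0], [0.001, 0.0, -1.0]]
force: [-0.6, 0.3, 0.2]
opening: 0.006
grasp_force: 0.0
```

The button now stays down at 0.033 (no force), so the gate is latched down. Back to the knob.

Run:
```python
from h import *
plan((.4959,-.0897,.145,92.3),(.516,.05,.145,92.3),(.5355,.196,.145,92.3),(.5355,.196,.089,92.3))
```

```text
to [ 4.959e-01 -8.970e-02  1.450e-01  9.230e+01] row [ 0.0005 -0.     -0.3735] [ 0.    -0.001  0.004]
to [5.16e-01 5.00e-02 1.45e-01 9.23e+01] row [-0.0856  0.4626  0.    ] [0. 0. 0.]
to [ 0.5355  0.196   0.145  92.3   ] row [-0.0845  0.4837  0.    ] [0. 0. 0.]
to [5.355e-01 1.960e-01 8.900e-02 9.230e+01] row [0.     0.     0.1867] [0. 0. 0.]
```

>>> step_arm([
  [0, 0, -0.13, 0, 0, 0, 0],
  [0, 0, -0.26, 0, 0, 0, 0],
  [0, 0, -0.373, 0, 0, 0, 0],
  [-0.086, 0.463, -0.373, 0, 0, 0, 0],
  [-0.086, 0.463, -0.373, 0, 0, 0, 0],
  [-0.086, 0.463, -0.373, 0, 0, 0, 0],
  [-0.086, 0.463, -0.373, 0, 0, 0, 0],
  [-0.086, 0.463, -0.373, 0, 0, 0, 0],
])

```text
time_s: 31.27
position: [0.5152, 0.0537, 0.1441]
tcp_rot: [[-0.999, -0.048, -0.002], [-0.048, 0.999, 0.001], [0.002, 0.001, -1.0]]
force: [-0.5, 0.3, 0.1]
opening: 0.478
grasp_force: 0.0
```

>>> step_arm([
  [-0.084, 0.484, 0, 0, 0, 0, 0],
  [-0.084, 0.484, 0, 0, 0, 0, 0],
  [-0.084, 0.484, 0, 0, 0, 0, 0],
  [-0.084, 0.484, 0, 0, 0, 0, 0],
  [-0.084, 0.484, 0, 0, 0, 0, 0],
  [-0.084, 0.484, 0, 0, 0, 0, 0],
  [-0.084, 0.484, 0, 0, 0, 0, 0],
])

```text
time_s: 31.85
position: [0.5344, 0.1949, 0.1441]
tcp_rot: [[-0.999, -0.043, -0.002], [-0.043, 0.999, -0.001], [0.002, -0.001, -1.0]]
force: [0.2, -0.4, -0.0]
opening: 0.502
grasp_force: 0.0
```

Run:
```python
from h import *
s=read_state();print(s['time_s'],s['position'],s['opening'])
plan((.5355,.196,.089,92.3))
c=capture('side')
# black knob blob
g=c['image'].astype(int).sum(2)<120
u=proj(c,[.5355,.196,.13]);print(u)
```

```text
31.85 [0.53440212 0.19489855 0.14410148] 0.502430552596689
to [5.355e-01 1.960e-01 8.900e-02 9.230e+01] row [-0.0042  0.0037  0.1837] [-0.002 -0.003  0.004]
[275.93232513 175.02249611]
```

>>> step_arm([
  [-0.004, 0.004, 0.05, 0, 0, 0, 0],
  [-0.004, 0.004, 0.1, 0, 0, 0, 0],
  [-0.004, 0.004, 0.15, 0, 0, 0, 0],
  [-0.004, 0.004, 0.182, 0, 0, 0, 0],
  [-0.004, 0.004, 0.182, 0, 0, 0, 0],
  [-0.004, 0.004, 0.182, 0, 0, 0, 1],
  [-0.004, 0.004, 0.182, 0, 0, 0, 1],
  [-0.004, 0.004, 0.182, 0, 0, 0, 1],
])

```text
time_s: 32.57
position: [0.5371, 0.1974, 0.0912]
tcp_rot: [[-0.999, -0.043, 0.002], [-0.043, 0.999, 0.0], [-0.002, 0.0, -1.0]]
force: [0.1, 0.4, -0.8]
opening: 0.355
grasp_force: 0.0
```

>>> step_arm([
  [0, 0, 0, 0, 0, 0, 1],
  [0, 0, 0, 0, 0, 0, 1],
  [0, 0, 0, 0, 0, 0, 1],
  [0, 0, 0, 0, 0, 0, 1],
])

```text
time_s: 32.9
position: [0.5367, 0.1972, 0.0911]
tcp_rot: [[-0.999, -0.044, 0.001], [-0.044, 0.999, -0.001], [-0.001, -0.001, -1.0]]
force: [-0.2, -3.1, 4.7]
opening: 0.199
grasp_force: 30.0
```

Run:
```python
from h import *
s=read_state();d=tojig(s['position'])-[0,.185];t=np.degrees(np.arctan2(d[0],d[1]))%360
print(s['position'],s['opening'],s['grasp_force'],d,np.hypot(*d),t)
t=258
P=lambda t:np.array([-np.sin(np.radians(t)),np.cos(np.radians(t))])*.04/.3
for a,b in ((258,360),(0,90),(90,150)):
    print(a,b,[np.round(P(x)-P(a),4).tolist() for x in np.linspace(a,b,9)[1:]] if a!=90 else [np.round(P(x)-P(a),4).tolist() for x in range(98,151,8)])
```

```text
[0.53672371 0.19722053 0.09108777] 0.19933922175438012 29.99956676736474 [-0.03644907 -0.00667305] 0.03705488457624029 259.6252608436061
258 360 [[0.0029, 0.0295], [-0.0008, 0.0588], [-0.0108, 0.0867], [-0.0268, 0.1116], [-0.0479, 0.1324], [-0.073, 0.1481], [-0.101, 0.1578], [-0.1304, 0.1611]]
0 90 [[-0.026, -0.0026], [-0.051, -0.0101], [-0.0741, -0.0225], [-0.0943, -0.0391], [-0.1109, -0.0593], [-0.1232, -0.0823], [-0.1308, -0.1073], [-0.1333, -0.1333]]
90 150 [[0.0013, -0.0186], [0.0052, -0.0368], [0.0115, -0.0542], [0.0203, -0.0707], [0.0312, -0.0857], [0.0441, -0.0991], [0.0588, -0.1105]]
```

>>> step_arm([
  [0.0029, 0.0295, 0, 0, 0, 0, 1],
  [-0.0008, 0.0588, 0, 0, 0, 0, 1],
  [-0.0108, 0.0867, 0, 0, 0, 0, 1],
  [-0.0268, 0.1116, 0, 0, 0, 0, 1],
  [-0.0479, 0.1324, 0, 0, 0, 0, 1],
  [-0.073, 0.1481, 0, 0, 0, 0, 1],
  [-0.101, 0.1578, 0, 0, 0, 0, 1],
  [-0.1304, 0.1611, 0, 0, 0, 0, 1],
])

```text
time_s: 33.57
position: [0.5732, 0.2463, 0.091]
tcp_rot: [[-0.999, -0.046, -0.002], [-0.046, 0.999, -0.004], [0.002, -0.004, -1.0]]
force: [-3.5, -10.2, 9.2]
opening: 0.193
grasp_force: 30.0
```

>>> step_arm([
  [-0.026, -0.0026, 0, 0, 0, 0, 1],
  [-0.051, -0.0101, 0, 0, 0, 0, 1],
  [-0.0741, -0.0225, 0, 0, 0, 0, 1],
  [-0.0943, -0.0391, 0, 0, 0, 0, 1],
  [-0.1109, -0.0593, 0, 0, 0, 0, 1],
  [-0.1232, -0.0823, 0, 0, 0, 0, 1],
  [-0.1308, -0.1073, 0, 0, 0, 0, 1],
  [-0.1333, -0.1333, 0, 0, 0, 0, 1],
])

```text
time_s: 34.23
position: [0.6153, 0.2122, 0.0911]
tcp_rot: [[-0.999, -0.043, 0.001], [-0.043, 0.999, 0.004], [-0.001, 0.004, -1.0]]
force: [-1.3, 3.5, 5.0]
opening: 0.199
grasp_force: 30.0
```

>>> step_arm([
  [0.0013, -0.0186, 0, 0, 0, 0, 1],
  [0.0052, -0.0368, 0, 0, 0, 0, 1],
  [0.0115, -0.0542, 0, 0, 0, 0, 1],
  [0.0203, -0.0707, 0, 0, 0, 0, 1],
  [0.0312, -0.0857, 0, 0, 0, 0, 1],
  [0.0441, -0.0991, 0, 0, 0, 0, 1],
  [0.0588, -0.1105, 0, 0, 0, 0, 1],
])

```text
time_s: 34.82
position: [0.6006, 0.1749, 0.0911]
tcp_rot: [[-0.999, -0.043, 0.004], [-0.043, 0.999, -0.0], [-0.004, -0.0, -1.0]]
force: [4.0, 1.5, 4.6]
opening: 0.2
grasp_force: 30.0
```

Run:
```python
from h import *
s=read_state();d=tojig(s['position'])-[0,.185];t=np.degrees(np.arctan2(d[0],d[1]))%360
print(s['position'],s['opening'],s['grasp_force'],d,np.hypot(*d),t)
P=lambda t:np.array([-np.sin(np.radians(t)),np.cos(np.radians(t))])*.04/.3
for a in range(146,200,6): print(a,np.round(P(a+6)-P(a),4).tolist())
```

```text
[0.60058194 0.17485835 0.09110633] 0.20047872980357967 29.99914092477411 [ 0.02646027 -0.03157995] 0.041199993586132425 140.04096448398042
146 [0.012, -0.0072]
152 [0.0126, -0.0059]
158 [0.0132, -0.0045]
164 [0.0136, -0.0031]
170 [0.0139, -0.0017]
176 [0.014, -0.0002]
182 [0.0139, 0.0012]
188 [0.0137, 0.0027]
194 [0.0133, 0.0041]
```

>>> step_arm([
  [0.012, -0.0072, 0, 0, 0, 0, 1],
  [0.012, -0.0072, 0, 0, 0, 0, 1],
])

```text
time_s: 34.98
position: [0.5959, 0.1717, 0.0911]
tcp_rot: [[-0.999, -0.043, 0.002], [-0.043, 0.999, -0.002], [-0.002, -0.002, -1.0]]
force: [2.2, -0.5, 6.8]
opening: 0.201
grasp_force: 30.0
```

>>> step_arm([
  [0.0126, -0.0059, 0, 0, 0, 0, 1],
  [0.0126, -0.0059, 0, 0, 0, 0, 1],
])

```text
time_s: 35.15
position: [0.5923, 0.1698, 0.0911]
tcp_rot: [[-0.999, -0.044, 0.002], [-0.044, 0.999, -0.002], [-0.002, -0.002, -1.0]]
force: [2.8, -3.6, 6.7]
opening: 0.197
grasp_force: 30.0
```

>>> step_arm([
  [0.0132, -0.0045, 0, 0, 0, 0, 1],
  [0.0132, -0.0045, 0, 0, 0, 0, 1],
])

```text
time_s: 35.32
position: [0.5883, 0.1683, 0.0911]
tcp_rot: [[-0.999, -0.044, 0.002], [-0.044, 0.999, -0.002], [-0.002, -0.002, -1.0]]
force: [2.3, -2.7, 7.1]
opening: 0.198
grasp_force: 30.0
```

>>> step_arm([
  [0.0136, -0.0031, 0, 0, 0, 0, 1],
  [0.0136, -0.0031, 0, 0, 0, 0, 1],
  [0.0136, -0.0031, 0, 0, 0, 0, 1],
])

```text
time_s: 35.57
position: [0.5841, 0.1671, 0.0911]
tcp_rot: [[-0.999, -0.044, 0.001], [-0.044, 0.999, -0.002], [-0.001, -0.002, -1.0]]
force: [2.1, -2.6, 7.2]
opening: 0.195
grasp_force: 30.0
```

>>> step_arm([
  [0.0139, -0.0017, 0, 0, 0, 0, 1],
  [0.0139, -0.0017, 0, 0, 0, 0, 1],
  [0.0139, -0.0017, 0, 0, 0, 0, 1],
])

```text
time_s: 35.82
position: [0.5803, 0.1665, 0.0911]
tcp_rot: [[-0.999, -0.044, 0.002], [-0.044, 0.999, -0.002], [-0.002, -0.002, -1.0]]
force: [2.0, -2.0, 7.0]
opening: 0.196
grasp_force: 30.0
```

>>> step_arm([
  [0.014, -0.0002, 0, 0, 0, 0, 1],
  [0.014, -0.0002, 0, 0, 0, 0, 1],
  [0.014, -0.0002, 0, 0, 0, 0, 1],
])

```text
time_s: 36.07
position: [0.5801, 0.1665, 0.0912]
tcp_rot: [[-0.999, -0.044, 0.011], [-0.044, 0.999, -0.001], [-0.011, -0.002, -1.0]]
force: [9.2, -1.3, 1.3]
opening: 0.195
grasp_force: 30.0
```

>>> step_arm([
  [0.0139, 0.0012, 0, 0, 0, 0, 1],
  [0.0139, 0.0012, 0, 0, 0, 0, 1],
  [0.0139, 0.0012, 0, 0, 0, 0, 1],
])

```text
time_s: 36.32
position: [0.5799, 0.1665, 0.0912]
tcp_rot: [[-0.999, -0.043, 0.019], [-0.043, 0.999, -0.001], [-0.019, -0.002, -1.0]]
force: [17.1, -2.6, -4.5]
opening: 0.198
grasp_force: 30.0
```

The row is tight against the fence. I ease off, release, lift and look.

>>> step_arm([
  [0, 0, 0, 0, 0, 0, 1],
  [-0.01, 0, 0, 0, 0, 0, 1],
  [-0.02, 0, 0, 0, 0, 0, 1],
  [-0.024, 0, 0, 0, 0, 0, 1],
  [-0.024, 0, 0, 0, 0, 0, 1],
])

```text
time_s: 36.73
position: [0.5803, 0.1665, 0.0911]
tcp_rot: [[-0.999, -0.044, 0.004], [-0.044, 0.999, -0.002], [-0.004, -0.002, -1.0]]
force: [4.1, -4.1, 5.9]
opening: 0.194
grasp_force: 30.0
```

>>> step_arm([
  [0, 0, 0, 0, 0, 0, 0.2],
  [0, 0, 0, 0, 0, 0, 0.2],
  [0, 0, 0, 0, 0, 0, 0.2],
  [0, 0, 0, 0, 0, 0, 0.2],
  [0, 0, 0, 0, 0, 0, 0.2],
])

```text
time_s: 37.15
position: [0.5767, 0.1682, 0.0894]
tcp_rot: [[-0.999, -0.044, -0.003], [-0.044, 0.999, -0.0], [0.003, -0.0, -1.0]]
force: [-0.0, -0.6, 0.8]
opening: 0.387
grasp_force: 0.0
```

>>> step_arm([
  [0, 0, -0.06, 0, 0, 0, 0.2],
  [0, 0, -0.12, 0, 0, 0, 0.2],
  [0, 0, -0.25, 0, 0, 0, 0.2],
  [0, 0, -0.25, 0, 0, 0, 0.2],
  [0, 0, -0.25, 0, 0, 0, 0.2],
])

```text
time_s: 37.57
position: [0.5796, 0.1685, 0.1675]
tcp_rot: [[-0.999, -0.044, 0.005], [-0.044, 0.999, 0.0], [-0.005, 0.0, -1.0]]
force: [0.4, -1.2, -0.9]
opening: 0.401
grasp_force: 0.0
```

Run:
```python
from h import *
s=read_state();print(s['time_s'],s['position'],s['opening'],s['force'])
c=shot('side','s9.png'); shot('top','t9.png')
a=cv2.resize(cv2.imread('pics/s9.png')[180:310,240:370],(520,520),interpolation=3)
b=cv2.resize(cv2.imread('pics/t9.png')[150:250,260:380],(280,233),interpolation=3)
o=np.zeros((520,800,3),np.uint8); o[:,:520]=a; o[:233,520:]=b; cv2.imwrite('pics/m9.png',o)
```

```text
37.5667 [0.57959849 0.16853238 0.16752322] 0.40088073914946143 [ 0.40634123 -1.1543142  -0.85156232]
```

View pics/m9.png

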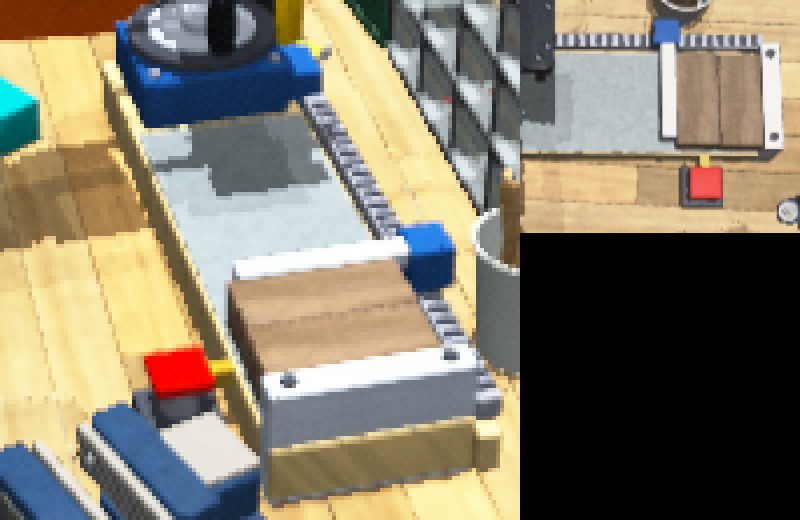

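The closed row stands tight between the pusher (crop row 268) and the fence (row 375). The gripper is clear of everything, so I hand in.

```bash
python3 -c "
from rig import *
print(hand_in())"
```

```text
the job is handed in; nothing more can be done
None
```

The job is handed in: only two dark blocks were in the scene, and both now lie in a closed row tight between the pusher and the end fence, after a squeeze against the raised gate, with the gate clicked down and the gripper clear of everything; no verdict was shown.

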